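Lock a spool onto its dispenser with the bayonet ring

TASK

The spool on the counter dispenser stand still lacks its locking ring, which lies loose on the table. Pick the ring up, fit it over the stand's hub so that the hub's two lugs pass through the ring's two gaps, press it down against the spring plate and twist it clockwise (seen from above) about a quarter turn to the stop, then let it rise so that it clicks locked, and let go. Work by feel and gently, never forcing the ring against the stand, and leave the tape roll, candle tin and stamp standing where they are.

Things in the scene. Friction and masses are not known exactly. Their poses are not given: they have to be found in the camera images.
- ring: Loose black ribbed ring, open through the middle, metal ledges inside; outer diameter 54 mm, 26 mm high, about 90 g, right way up. Origin: centre of the underside, z up. Bore 44 mm, ledges' bore 33 mm. Two opposite gaps in the ledges, 24 degrees wide, are centred on its +x and -x axes (half a turn gives the same ring). The ledges' underside is 6 mm above the ring's.
- ring_grip (a point): Point on the ring's axis 18 mm above its underside. Grip across the outer diameter at any yaw, with the fingertips at least 5 mm above the underside, because the spool lies below it once fitted.
- ring_notch (a point): Floor of one locking notch (the other is opposite), 9 mm above the underside. In each half, counter-clockwise from a gap's centre: flat track, 13 mm above the underside, from 12 to 59 degrees; notch 59 to 85; then a 20 mm high stop block. So the pressed ring turns only clockwise, about 76 degrees to the stop; let rise at 68 to 76 degrees, it locks.
- stand: Fixed stand: round dark base 116 mm across, 10 mm high, bright dot on its -x side; on it a cream spool (64 mm across, top at 50 mm) round a metal hub post, 30 mm in diameter, with a tapered tip, top 90 mm above the table. Origin: centre of the base's underside, on the hub's axis; z up. The hub is braked (it slips above 0.6 N m). Force between ring and stand must stay under 60 N in all.
- stand_lugs (a point): Point on the hub's axis at the height of the lugs' undersides, 74 mm up. Two opposite lugs, 5 mm wide, 6 mm high, reach to 20.5 mm radius. Their line is the stand's x axis only roughly: it lies up to 0.45 rad either way, which no reading tells; look or feel for it. Out of line, the ring's underside rests 74 mm up on the lugs; in line it sinks freely to the plate.
- stand_plate (a point): Centre of the top of the spring plate, a 50 mm wide metal disc round the hub, when free: 68.5 mm up. It starts to yield at 4.5 N, takes 0.9 N more per mm, and ends 10 mm lower (13.5 N). The ring can turn only while its underside is pressed below 61 mm. This point does not move with the plate.
- stand_locked (a point): Where the centre of the ring's underside lies when locked: on the hub's axis, 65 mm up. There the spring pushes the ring up against the lugs with about 7.6 N.
- tape_roll: Roll of teal striped paper tape, 54 mm across, 15 mm high, smooth; a bystander. Origin: centre of the underside.
- candle_tin: Pale candle tin with lid, 66 mm across, 28 mm high; a bystander. Origin: centre of the underside.
- stamp: Wooden stamp, 40 x 40 mm block with a dark turned handle, 74 mm high; a bystander. Origin: centre of the underside.

How it is judged:
On the way:
1. The ring is down over the hub with the lugs in its gaps (underside below 69.7 mm, within 3 mm of the hub's axis), not yet turned (z of ring in the frame of stand between 0.05 and 0.0697 m and horizontal distance between ring and stand below 0.003 m and angle between the x axis of ring and the x axis of stand, either way round below 0.65 rad), for 0.1 s.
At the end, for the whole second after the job is handed in: The ring sits locked and at rest on the hub: its underside 62.8 to 67 mm above the stand's underside, centred within 3 mm, level within 0.06 rad, and its x axis more than 0.66 rad from the stand's x axis (z of ring in the frame of stand between 0.0628 and 0.067 m and horizontal distance between ring and stand below 0.003 m and angle between ring's own z axis and vertical below 0.06 rad and angle between the x axis of ring and the x axis of stand, either way round above 0.66 rad and linear speed of ring below 0.01 m/s); the robot touches nothing.
It fails at once if The ring is forced against the stand with more than 60 N (contact force between ring and stand above 60 N).
It fails at once if The tape roll is moved more than 30 mm or tipped over (distance of tape_roll from where it was at the start of the episode above 0.03 m or angle between tape_roll's own z axis and vertical above 0.5 rad).
It fails at once if The candle tin is moved more than 30 mm or tipped over (distance of candle_tin from where it was at the start of the episode above 0.03 m or angle between candle_tin's own z axis and vertical above 0.5 rad).
It fails at once if The stamp is moved more than 30 mm or tipped over (distance of stamp from where it was at the start of the episode above 0.03 m or angle between stamp's own z axis and vertical above 0.5 rad).
It also fails if it takes over 72 s, if anything falls off the work surface, if the arm or the gripper's body presses on something with over 40 N, if the wrist force passes 120 N, or if a joint passes its speed limit or range.

ROBOT

A 7-joint arm with a two-finger parallel gripper is mounted at the origin on a cart in front of the work surface, level with it; the furniture and walls round the work are solid. World frame = base frame: x ahead of the robot, y to its left, z up, the work surface at z = 0. Lengths are in m, angles in rad, forces in N, time in s.
With the tool pointing down it reaches from about 0.4 to 0.875 m from the base axis. Payload 19.3 kg.
Tool frame: the origin (TCP) lies between the finger pads; the fingertips stand 17 mm ahead of it and the grasp point (between the pads) lies 2 mm behind it; x points along the fingers, y is the direction in which the jaws open and shut, and the axes are right-handed (so a half turn about x gives the same grasp; the last joint's range is limited). The gripper opens to 85 mm and grips with 20 to 120 N. Pads are 22 mm wide; open, the fingers measure 114 mm over their backs; the gripper's body (76 mm by 85 mm) begins 54 mm behind the grasp point. The pads swing forward as they close: fully open they stand 13 mm farther back than shut.
Start: joints at [-1.292, 0.521, -0.036, 1.599, 0.021, 1.021, -0.113], TCP at [0.214, 0.587, 0.248] pointing down, gripper open.
Joint ranges: [-2.91, 2.91], [-0.3, 2.13], [-1.5, 1.42], [0.17, 2.43], [-1.26, 4.41], [0.16, 1.93], [-2.52, 2.52]. Speed limits (rad/s): [1.89, 1.89, 2.39, 2.39, 3.01, 3.01, 3.01].

INTERFACE

Orientations are given as [roll, pitch, yaw] about the fixed x, y, z axes, in that order (R = Rz(yaw) Ry(pitch) Rx(roll)).
In Python, from workcell import bot gives the robot as it stands.
- The arm moves only by the shell command python3 -m creep 'ROWS' [FORCE]. ROWS is JSON, a list of rows, each an object of numbers: "wx", "wy", "wz": the turn, a rotation vector about the tool's x, y, z in degrees; "tx", "ty", "tz": the shift along the tool's x, y, z in m; "claw": the closure, from 0 (fully open) to 1 (shut). A call has 1 to 8 rows; each row is the pose to reach, as a shift and turn from the pose measured when the call began, along the tool's axes at that moment; what a row does not reach only later rows make up. A row lasts 1/10 s, in which the tool goes at most 50 mm and 8.59 degrees, less where a joint would pass 70% of its speed; a pose out of reach is approached as far as the arm can. A call with a gripper value outside its range is refused whole. The fingers move at their own pace and stop on an object; FORCE is the grip in N (left out, the last holds). Time passes only in rows, so rows that repeat a pose let the fingers close. It gives the time, the measured TCP pose, the force and the opening at its end, in the units of the state.
- bot.observe(): the state, without advancing time (a new reading comes with each control period).
- bot.grab_frame(name): name is "scene" or "top"; returns the picture (480x640x3 uint8, blue, green, red); there is no depth.
- bot.get_calibration(name): a dict with "fx", "fy", "cx", "cy" (pixels), "dist_coeffs" ([k1, k2, p1, p2, k3] as OpenCV has them; the pictures are not rectified), "R" (3x3) and "t" (3): a world point X has camera coordinates R X + t. Camera axes: x right, y down, z forward; pixel columns grow to the right and rows downward; lengths in m; the calibration is good to about 2 mm. A picture is of the moment at which its call begins. get_calibration takes no time and is no camera call.
- bot.job_done(): hands the job in, once; it reports no verdict.
The state is a dict: "clock": time; "qpos": joint angles; "qd": joint speeds; "joint_efforts": joint torques, N m; "position": TCP position; "tool_rot": TCP orientation; "force": force on the tool from outside, world axes, zero at the start; "moment": the same for the moment, N m; "grip_width": finger opening in m.
Only numpy, scipy, OpenCV 4.12 (cv2) and the standard library are available. Lean on these libraries where they do the work, as an engineer would, in place of code of your own. Each camera call takes 0.05 s, during which the arm holds its last target.

## Working session

There is one attempt and no reset: what is moved stays moved. The work goes in short steps, Python scripts to look and compute and a shell command to move; the robot and the scene stay as the last step left them, time stands still between calls to the robot, and variables do not carry over. Pictures are saved under pics/ and viewed, and the job is handed in when it is done.

```bash
ls; mkdir -p pics
python3 - <<'E'
from workcell import bot
import cv2
print(bot.observe())
for n in("scene","top"):
    print(n,bot.get_calibration(n)); cv2.imwrite(f"pics/{n}0.png",bot.grab_frame(n))
E
```

```text
pics
{'clock': 0.0, 'qpos': array([-1.29218421,  0.52202999, -0.03634576,  1.60000224,  0.02117893,
        1.02108935, -0.11282269]), 'qd': array([ 0.00093547, -0.00098668, -0.00020497,  0.00103345, -0.00100536,
       -0.00052145, -0.00153277]), 'joint_efforts': array([ 1.30845503e-03, -9.27085948e+01,  1.98079102e+00, -3.69954371e+01,
        1.79476943e-02,  7.77966343e-03, -1.56522356e-05]), 'position': array([0.21352327, 0.58705741, 0.24771761]), 'tool_rot': array([-1.52326302,  1.56965132, -1.872103  ]), 'force': array([ 0.3101154 , -0.46481113,  0.40822326]), 'moment': array([ 0.02378875, -0.01628993, -0.03716723]), 'grip_width': 0.08554898422518623}
scene {'fx': 473.99538161474595, 'fy': 473.99538161474595, 'cx': 321.50409557949604, 'cy': 239.45998517288578, 'dist_coeffs': array([0.01072386, 0.        , 0.        , 0.        , 0.        ]), 'R': array([[ 0.634864  , -0.77254785, -0.01084102],
       [-0.50292296, -0.4025586 , -0.76486278],
       [ 0.58652895,  0.49103604, -0.64410201]]), 't': array([-0.36845515,  0.32114474,  0.59504902])}
top {'fx': 511.7441094367668, 'fy': 511.7441094367668, 'cx': 318.65420509300907, 'cy': 244.9190789000545, 'dist_coeffs': array([0.0179562, 0.       , 0.       , 0.       , 0.       ]), 'R': array([[-0.00688222, -0.9996444 , -0.02576235],
       [-0.99350106,  0.0097625 , -0.11340341],
       [ 0.11361459,  0.02481446, -0.99321497]]), 't': array([-4.80617961e-04,  5.71778006e-01,  9.51520919e-01])}
```

View pics/scene0.png

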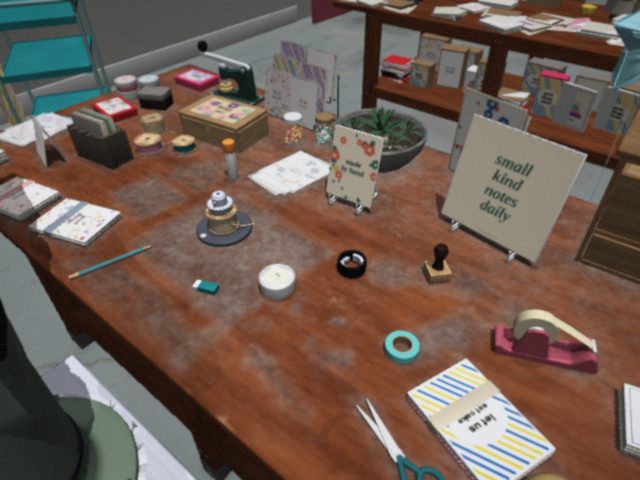

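View pics/top0.png

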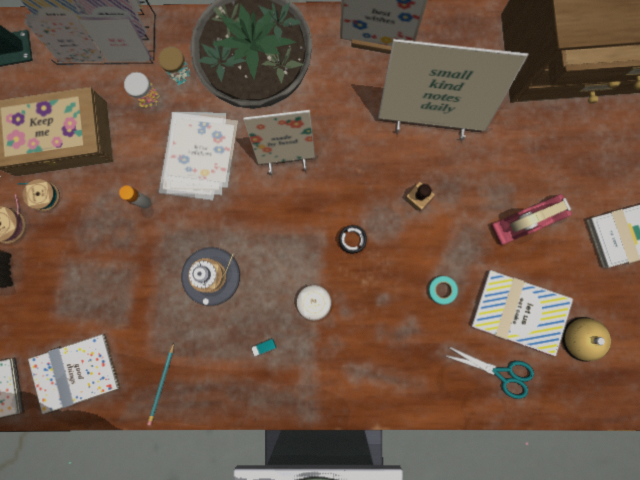

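Run:
```python
import cv2,numpy as np
t=cv2.imread("pics/top0.png");s=cv2.imread("pics/scene0.png")
a=cv2.resize(t[239-25:239+25,352-25:352+25],(400,400),interpolation=cv2.INTER_CUBIC)
b=cv2.resize(t[276-35:276+35,210-35:210+35],(400,400),interpolation=cv2.INTER_CUBIC)
cv2.imwrite("pics/crop1.png",np.hstack([a,b]))
a=cv2.resize(s[264-25:264+25,352-25:352+25],(400,400),interpolation=cv2.INTER_CUBIC)
b=cv2.resize(s[218-35:218+35,224-35:224+35],(400,400),interpolation=cv2.INTER_CUBIC)
cv2.imwrite("pics/crop2.png",np.hstack([a,b]))
```

```text
(no output)
```

View pics/crop1.png

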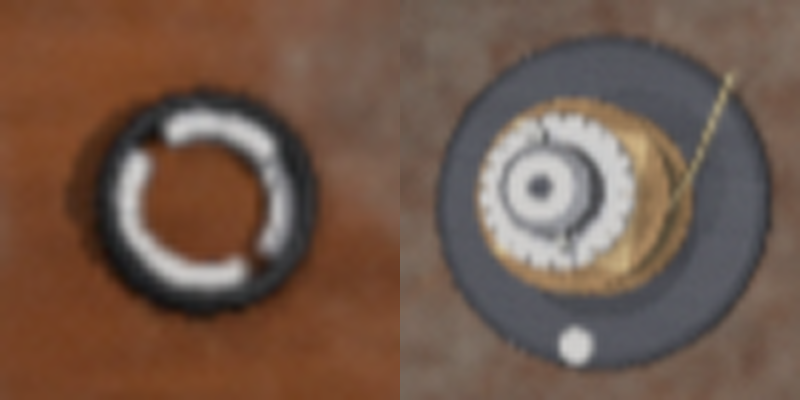

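View pics/crop2.png

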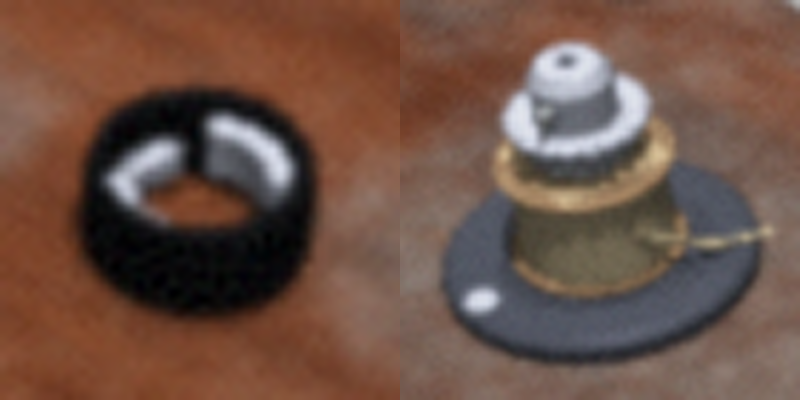

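```bash
cat > h.py <<'E'
import cv2,numpy as np
from workcell import bot
def und(n,px):
    c=bot.get_calibration(n);K=np.array([[c['fx'],0,c['cx']],[0,c['fy'],c['cy']],[0,0,1]])
    u=cv2.undistortPoints(np.array(px,float).reshape(-1,1,2),K,c['dist_coeffs']).reshape(-1,2)
    R=np.array(c['R']);t=np.array(c['t']);o=-R.T@t
    d=np.c_[u,np.ones(len(u))]@R
    return o,d
def plane(n,px,z):
    o,d=und(n,px); return o+d*((z-o[2])/d[:,2])[:,None]
def tri(p1,p2,n1="top",n2="scene"):
    o1,d1=und(n1,p1);o2,d2=und(n2,p2);d1=d1[0]/np.linalg.norm(d1[0]);d2=d2[0]/np.linalg.norm(d2[0])
    s=np.linalg.lstsq(np.c_[d1,-d2],o2-o1,rcond=None)[0]
    a=o1+s[0]*d1;b=o2+s[1]*d2
    return (a+b)/2,np.linalg.norm(a-b)
def proj(n,X):
    c=bot.get_calibration(n);K=np.array([[c['fx'],0,c['cx']],[0,c['fy'],c['cy']],[0,0,1]])
    return cv2.projectPoints(np.array(X,float).reshape(-1,1,3),cv2.Rodrigues(np.array(c['R']))[0],np.array(c['t']),K,c['dist_coeffs'])[0].reshape(-1,2)
def circ(P):
    A=np.c_[2*P[:,:2],np.ones(len(P))];s=np.linalg.lstsq(A,(P[:,:2]**2).sum(1),rcond=None)[0]
    return s[:2],np.sqrt(s[2]+s[0]**2+s[1]**2)
E
python3 - <<'E'
from h import *
t=cv2.imread("pics/top0.png");s=cv2.imread("pics/scene0.png")
def big(m,ctr,r):
    z=np.zeros_like(m);x,y=ctr;z[y-r:y+r,x-r:x+r]=m[y-r:y+r,x-r:x+r]
    cs,_=cv2.findContours(z,cv2.RETR_EXTERNAL,cv2.CHAIN_APPROX_NONE)
    return max(cs,key=cv2.contourArea).reshape(-1,2).astype(float)
# ring
m=(t.max(2)<65).astype(np.uint8);c=big(m,(352,239),20);h=cv2.convexHull(c.astype(np.float32)).reshape(-1,2)
print("ring ell top",cv2.fitEllipse(c.astype(np.float32)))
print("ring circ@26",circ(plane("top",h,.026)),"@0",circ(plane("top",h,0.0)))
m=(s.max(2)<60).astype(np.uint8);c=big(m,(352,264),24);print("ring scene bbox",c.min(0),c.max(0),cv2.fitEllipse(c.astype(np.float32)))
# white ledges
m=((t.min(2)>110)).astype(np.uint8);
g=cv2.connectedComponentsWithStats(m[214:264,327:377]);print(g[2],g[3]+[327,214])
# gaps
f=lambda x,y,o,k:[(x+.5)/k-.5+o[0],(y+.5)/k-.5+o[1]]
G=plane("top",[f(150,140,(327,214),8),f(258,258,(327,214),8)],.013);print("gaps",G,np.degrees(np.arctan2(*(G[0]-G[1])[[1,0]])),G.mean(0))
k=400/70
o=(175,241);L=plane("top",[f(143,133,o,k),f(165,240,o,k)],.08);print("lugs",L,np.degrees(np.arctan2(*(L[0]-L[1])[[1,0]])),L.mean(0))
# base
hsv=cv2.cvtColor(t,cv2.COLOR_BGR2HSV)
b=t.astype(int);m=((b[:,:,0]>=b[:,:,2]-2)&(b.max(2)<120)).astype(np.uint8)
c=big(m,(210,276),33);h=cv2.convexHull(c.astype(np.float32)).reshape(-1,2);print("base",circ(plane("top",h,.010)),cv2.minEnclosingCircle(h))
p=f(140,186,o,k);print("hubtop",plane("top",[p],.09)); q=plane("top",[f(155,191,o,k)],.0685);print("plate",q)
d=plane("top",[f(175,347,o,k)],.01);print("dot",d)
print("hub tri",tri(p,f(168,62,(189,183),k)))
print("gap tri",tri(f(150,140,(327,214),8),f(196,140,(327,239),8)))
E
```

```text
ring ell top ((351.8851013183594, 239.1083526611328), (27.27397346496582, 28.005718231201172), 67.02348327636719)
ring circ@26 (array([ 0.58337684, -0.06950512]), np.float64(0.027424310286686633)) @0 (array([ 0.58663841, -0.07055768]), np.float64(0.02814901443248355))
ring scene bbox [337. 250.] [365. 278.] ((351.2596740722656, 264.0494384765625), (28.392860412597656, 29.25212287902832), 83.14547729492188)
[[   0    0   50   50 2349]
 [  21   14   15   17   71]
 [  14   19   17   17   80]] [[351.49467859 238.50617284]
 [356.57746479 233.16901408]
 [347.15       243.05      ]]
gaps [[ 0.60087212 -0.05734514  0.013     ]
 [ 0.57145563 -0.08335782  0.013     ]] 41.48597904986523 [ 0.58616388 -0.07035148  0.013     ]
lugs [[0.53355567 0.21182813 0.08      ]
 [0.49927296 0.20409061 0.08      ]] 12.718417307978974 [0.51641432 0.20795937 0.08      ]
base (array([0.51539917, 0.20870128]), np.float64(0.05639610945155612)) ((210.0434112548828, 275.901123046875), 29.101661682128906)
hubtop [[0.51596726 0.20984764 0.09      ]]
plate [[0.51561471 0.21053728 0.0685    ]]
dot [[0.46572784 0.21754533 0.01      ]]
hub tri (array([0.51531543, 0.21046334, 0.08988376]), np.float64(0.0017494238208550655))
gap tri (array([ 0.60071071, -0.05720479,  0.01331417]), np.float64(0.0003499488735612425))
```

```bash
cat >> h.py <<'E'
from scipy.spatial.transform import Rotation as Ro
def pose():
    s=bot.observe();return s['position'],Ro.from_euler('xyz',s['tool_rot']).as_matrix(),s
def rel(target,yaw_y=None):
    """shift in tool axes to target TCP; turn: tool down, tool y at yaw_y deg (nearest mod 180)"""
    p,R,s=pose()
    print("clk %.2f pos %s F %s M %s w %.4f"%(s['clock'],p.round(4),s['force'].round(2),s['moment'].round(3),s['grip_width']))
    yy=np.degrees(np.arctan2(R[1,1],R[0,1]));print("tool y yaw %.2f  tilt %s q %s"%(yy,R[:,0].round(4),s['qpos'].round(3)))
    if target is not None: print("shift",(R.T@(np.array(target)-p)).round(4))
    if yaw_y is not None:
        for y in(yaw_y,yaw_y+180):
            a=np.radians(y);x=np.array([0,0,-1.]);Y=np.array([np.cos(a),np.sin(a),0]);W=np.c_[x,Y,np.cross(x,Y)]
            print("turn",np.degrees(Ro.from_matrix(R.T@W).as_rotvec()).round(2))
E
python3 -c "
from h import *
rel((0.584,-0.07,0.15),0)"
```

```text
clk 0.10 pos [0.2135 0.5871 0.2478] F [ 0.54  0.38 -0.15] M [-0.017 -0.057  0.001] w 0.0849
tool y yaw 70.02  tilt [-3.e-04 -1.e-03 -1.e+00] q [-1.292  0.522 -0.036  1.6    0.021  1.021 -0.113]
shift [ 0.0983 -0.4908  0.5727]
turn [7.002e+01 4.000e-02 5.000e-02]
turn [-1.0998e+02 -5.0000e-02  4.0000e-02]
```

```bash
python3 -m creep '[{"tx":0.0,"ty":-0.03,"tz":0.035,"wx":2},{"tx":0.0,"ty":-0.06,"tz":0.07,"wx":4},{"tx":0.0,"ty":-0.09,"tz":0.105,"wx":6},{"tx":0.01,"ty":-0.12,"tz":0.14,"wx":8},{"tx":0.01,"ty":-0.15,"tz":0.175,"wx":10},{"tx":0.01,"ty":-0.18,"tz":0.21,"wx":12},{"tx":0.02,"ty":-0.21,"tz":0.245,"wx":14},{"tx":0.02,"ty":-0.24,"tz":0.28,"wx":16}]'; python3 -c "
from h import *
rel((0.584,-0.07,0.12),50)"
```

```text
clk 0.10 pos [0.2135 0.5871 0.2478] F [ 0.54  0.38 -0.15] M [-0.017 -0.057  0.001] w 0.0849
tool y yaw 70.02  tilt [-3.e-04 -1.e-03 -1.e+00] q [-1.292  0.522 -0.036  1.6    0.021  1.021 -0.113]
shift [ 0.1283 -0.4908  0.5727]
turn [2.002e+01 1.000e-02 6.000e-02]
turn [-1.5998e+02 -8.0000e-02  2.0000e-02]$[0]: bad value
```

```bash
python3 -m creep '[{"wx":2,"wy":0,"wz":0,"tx":0.0,"ty":-0.03,"tz":0.035,"claw":0},{"wx":4,"wy":0,"wz":0,"tx":0.0,"ty":-0.06,"tz":0.07,"claw":0},{"wx":6,"wy":0,"wz":0,"tx":0.0,"ty":-0.09,"tz":0.105,"claw":0},{"wx":8,"wy":0,"wz":0,"tx":0.01,"ty":-0.12,"tz":0.14,"claw":0},{"wx":10,"wy":0,"wz":0,"tx":0.01,"ty":-0.15,"tz":0.175,"claw":0},{"wx":12,"wy":0,"wz":0,"tx":0.01,"ty":-0.18,"tz":0.21,"claw":0},{"wx":14,"wy":0,"wz":0,"tx":0.02,"ty":-0.21,"tz":0.245,"claw":0},{"wx":16,"wy":0,"wz":0,"tx":0.02,"ty":-0.24,"tz":0.28,"claw":0}]'; python3 -c "
from h import *
rel((0.584,-0.07,0.12),50)"
```

```text
clock: 0.9
position: [0.3948, 0.2638, 0.2273]
tool_rot: [-1.519, 1.569, -2.148]
force: [0.4, 0.8, -0.2]
grip_width: 0.0854
clk 0.90 pos [0.3948 0.2638 0.2273] F [ 0.39  0.77 -0.19] M [ 0.054 -0.033  0.014] w 0.0854
tool y yaw 53.95  tilt [-0.0011 -0.0017 -1.    ] q [-0.8    0.315  0.107  2.009 -0.044  0.822  0.273]
shift [ 0.1076 -0.1584  0.3494]
turn [3.95 0.01 0.12]
turn [-1.7605e+02 -1.8000e-01  2.0000e-02]
```

```bash
python3 -m creep '[{"wx":0.5,"wy":0,"wz":0,"tx":0.01,"ty":-0.02,"tz":0.044,"claw":0},{"wx":1,"wy":0,"wz":0,"tx":0.02,"ty":-0.04,"tz":0.088,"claw":0},{"wx":1.5,"wy":0,"wz":0,"tx":0.03,"ty":-0.06,"tz":0.131,"claw":0},{"wx":2,"wy":0,"wz":0,"tx":0.04,"ty":-0.08,"tz":0.175,"claw":0},{"wx":2.5,"wy":0,"wz":0,"tx":0.05,"ty":-0.1,"tz":0.219,"claw":0},{"wx":3,"wy":0,"wz":0,"tx":0.06,"ty":-0.12,"tz":0.262,"claw":0},{"wx":3.5,"wy":0,"wz":0.1,"tx":0.065,"ty":-0.14,"tz":0.306,"claw":0},{"wx":4,"wy":0,"wz":0.1,"tx":0.07,"ty":-0.158,"tz":0.349,"claw":0}]' 
python3 -m creep '[{"wx":0,"wy":0,"wz":0,"tx":0.0,"ty":0,"tz":0,"claw":0},{"wx":0,"wy":0,"wz":0,"tx":0.0,"ty":0,"tz":0,"claw":0}]'; python3 -c "
from h import *
rel((0.584,-0.07,0.07),50)
cv2.imwrite('pics/s1.png',bot.grab_frame('scene'));cv2.imwrite('pics/t1.png',bot.grab_frame('top'))"
```

```text
clock: 1.7
position: [0.5843, -0.0716, 0.157]
tool_rot: [-2.093, 1.57, -2.793]
force: [1.0, 1.1, 0.2]
grip_width: 0.0855
clock: 1.9
position: [0.584, -0.0728, 0.1563]
tool_rot: [-2.192, 1.569, -2.894]
force: [-0.3, 0.4, 0.0]
grip_width: 0.0851
clk 1.90 pos [ 0.584  -0.0728  0.1563] F [-0.29  0.42  0.  ] M [ 0.012  0.006 -0.092] w 0.0851
tool y yaw 49.78  tilt [-1.9e-03 -5.0e-04 -1.0e+00] q [-0.098  0.584  0.173  1.787 -0.134  0.784  1.011]
shift [ 0.0863  0.0022 -0.0017]
turn [-0.22 -0.07  0.09]
turn [1.7978e+02 1.4000e-01 1.0000e-01]
```

View pics/s1.png

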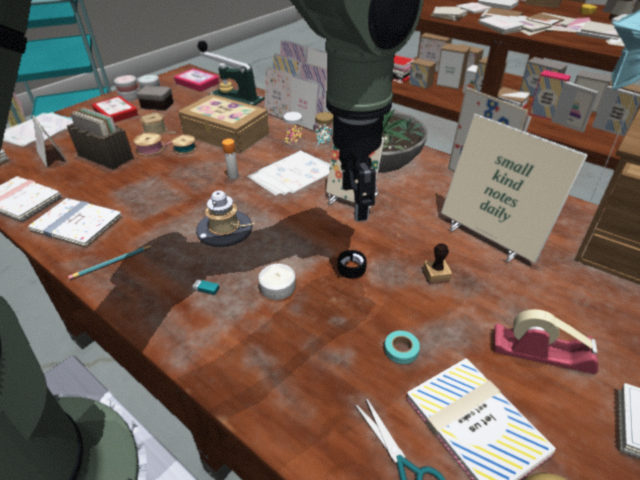

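View pics/t1.png

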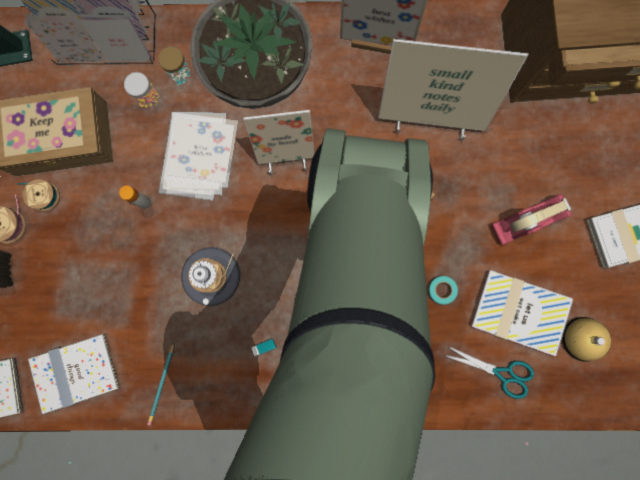

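```bash
python3 -m creep '[{"wx":0,"wy":0,"wz":0.1,"tx":0.02,"ty":0.003,"tz":-0.001,"claw":0},{"wx":0,"wy":0,"wz":0.1,"tx":0.04,"ty":0.003,"tz":-0.001,"claw":0},{"wx":0,"wy":0,"wz":0.1,"tx":0.06,"ty":0.003,"tz":-0.001,"claw":0},{"wx":0,"wy":0,"wz":0.1,"tx":0.08,"ty":0.003,"tz":-0.001,"claw":0},{"wx":0,"wy":0,"wz":0.1,"tx":0.09,"ty":0.003,"tz":-0.001,"claw":0},{"wx":0,"wy":0,"wz":0.1,"tx":0.1,"ty":0.003,"tz":-0.001,"claw":0},{"wx":0,"wy":0,"wz":0.1,"tx":0.1,"ty":0.003,"tz":-0.001,"claw":0}]' 
python3 -c "
from h import *
rel((0.585,-0.07,0.019),50)
s=bot.grab_frame('scene');cv2.imwrite('pics/s2.png',cv2.resize(s[180:310,290:430],None,fx=4,fy=4))"
```

```text
clock: 2.7
position: [0.5845, -0.067, 0.0563]
tool_rot: [2.909, 1.569, 2.211]
force: [-0.9, 0.2, 0.5]
grip_width: 0.0852
clk 2.70 pos [ 0.5845 -0.067   0.0563] F [-0.91  0.16  0.52] M [ 0.013  0.012 -0.046] w 0.0852
tool y yaw 50.01  tilt [-0.0013  0.0018 -1.    ] q [-0.078  0.733  0.133  1.831 -0.164  0.59   1.031]
shift [ 0.0372 -0.002   0.0024]
turn [ 0.01 -0.12 -0.03]
turn [-1.7999e+02  5.0000e-02 -2.0000e-01]
```

View pics/s2.png

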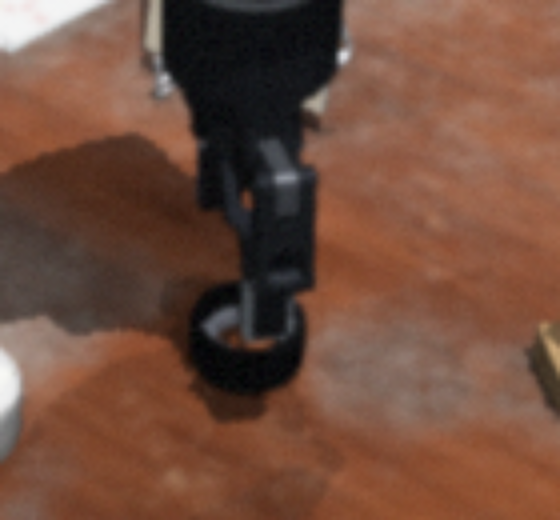

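```bash
python3 -m creep '[{"wx":0,"wy":0,"wz":0,"tx":0.01,"ty":-0.002,"tz":0.002,"claw":0},{"wx":0,"wy":0,"wz":0,"tx":0.02,"ty":-0.002,"tz":0.002,"claw":0},{"wx":0,"wy":0,"wz":0,"tx":0.03,"ty":-0.002,"tz":0.002,"claw":0},{"wx":0,"wy":0,"wz":0,"tx":0.037,"ty":-0.002,"tz":0.002,"claw":0},{"wx":0,"wy":0,"wz":0,"tx":0.037,"ty":-0.002,"tz":0.002,"claw":0}]' 
python3 -c "
from h import *
rel((0.585,-0.07,0.019),50)
s=bot.grab_frame('scene');cv2.imwrite('pics/s3.png',cv2.resize(s[180:310,290:430],None,fx=4,fy=4))"
```

```text
clock: 3.25
position: [0.5844, -0.0699, 0.0187]
tool_rot: [-3.104, 1.568, 2.481]
force: [0.7, 0.1, 0.1]
grip_width: 0.0854
clk 3.25 pos [ 0.5844 -0.0699  0.0187] F [0.7  0.14 0.06] M [ 0.062 -0.018  0.016] w 0.0854
tool y yaw 49.99  tilt [-0.0023  0.0018 -1.    ] q [-0.062  0.796  0.117  1.833 -0.171  0.525  1.042]
shift [-0.0003  0.0003  0.0005]
turn [-0.01 -0.17  0.01]
turn [1.7999e+02 1.0000e-02 2.6000e-01]
```

View pics/s3.png

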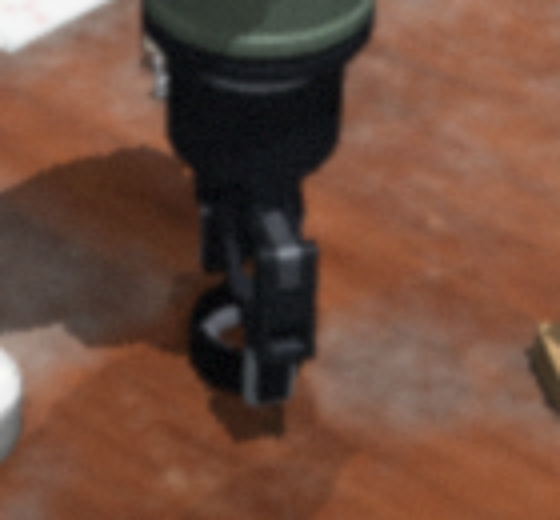

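```bash
python3 -c "
from h import *
for z in (.005,.01,.015,.02):print(z,(proj('scene',[(.5844-.0275,-.0699-.0327,z),(.5844-.0275*1.3,-.0699-.0327*1.3,z)])-[290,180])*4)"
```

```text
0.005 [[266.49562685 409.41504525]
 [273.25117877 429.23903093]]
0.01 [[266.89884001 401.66773566]
 [273.68421155 421.47837406]]
0.015 [[267.3051125  393.8626856 ]
 [274.12056471 413.65924102]]
0.02 [[267.71447972 385.99923853]
 [274.56027706 405.78095971]]
```

```bash
python3 -m creep '[{"wx":0,"wy":0,"wz":0,"tx":0,"ty":0,"tz":0,"claw":1},{"wx":0,"wy":0,"wz":0,"tx":0,"ty":0,"tz":0,"claw":1},{"wx":0,"wy":0,"wz":0,"tx":0,"ty":0,"tz":0,"claw":1},{"wx":0,"wy":0,"wz":0,"tx":0,"ty":0,"tz":0,"claw":1},{"wx":0,"wy":0,"wz":0,"tx":0,"ty":0,"tz":0,"claw":1},{"wx":0,"wy":0,"wz":0,"tx":0,"ty":0,"tz":0,"claw":1}]' 60
python3 -c "
from h import *
rel((0.585,-0.07,0.019),50)
s=bot.grab_frame('scene');cv2.imwrite('pics/s4.png',cv2.resize(s[180:310,290:430],None,fx=4,fy=4))"
```

```text
clock: 3.9
position: [0.585, -0.07, 0.0202]
tool_rot: [2.671, 1.569, 1.973]
force: [-3.2, 1.5, 12.3]
grip_width: 0.0525
clk 3.90 pos [ 0.585  -0.07    0.0202] F [-3.23  1.46 12.29] M [ 0.042  0.809 -0.093] w 0.0525
tool y yaw 49.97  tilt [-8.0e-04  1.8e-03 -1.0e+00] q [-0.062  0.793  0.118  1.833 -0.171  0.526  1.042]
shift [ 0.0012 -0.     -0.    ]
turn [-0.03 -0.1  -0.05]
turn [ 1.7997e+02 -8.0000e-02  1.6000e-01]
```

View pics/s4.png

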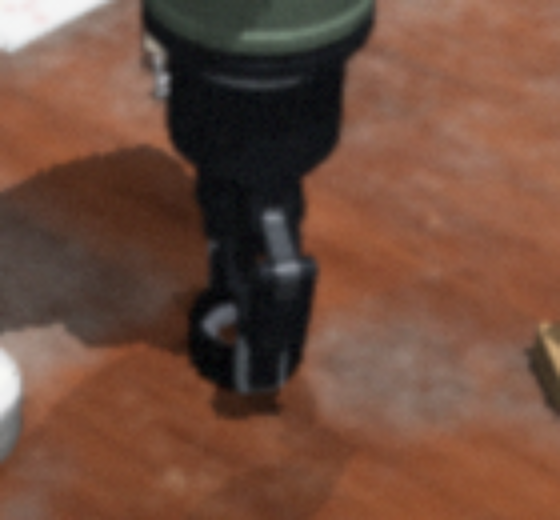

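```bash
python3 -m creep '[{"wx":0,"wy":0,"wz":0,"tx":-0.01,"ty":0,"tz":0,"claw":1},{"wx":0,"wy":0,"wz":0,"tx":-0.03,"ty":0,"tz":0,"claw":1},{"wx":0,"wy":0,"wz":0,"tx":-0.06,"ty":0,"tz":0,"claw":1},{"wx":0,"wy":0,"wz":0,"tx":-0.09,"ty":0,"tz":0,"claw":1},{"wx":0,"wy":0,"wz":0,"tx":-0.12,"ty":0,"tz":0,"claw":1},{"wx":0,"wy":0,"wz":0,"tx":-0.13,"ty":0,"tz":0,"claw":1},{"wx":0,"wy":0,"wz":0,"tx":-0.13,"ty":0,"tz":0,"claw":1}]'
python3 -c "
from h import *
rel((0.516,0.21,0.15),50-29)
s=bot.grab_frame('scene');cv2.imwrite('pics/s5.png',cv2.resize(s[140:270,290:430],None,fx=4,fy=4))"
```

```text
clock: 4.65
position: [0.5858, -0.0702, 0.152]
tool_rot: [1.421, 1.568, 0.723]
force: [0.6, -0.0, -1.5]
grip_width: 0.0523
clk 4.65 pos [ 0.5858 -0.0702  0.152 ] F [ 0.58 -0.05 -1.53] M [-0.036  0.    -0.016] w 0.0523
tool y yaw 49.98  tilt [ 0.0021  0.0018 -1.    ] q [-0.099  0.591  0.17   1.788 -0.138  0.772  1.015]
shift [ 0.0023  0.1697 -0.2337]
turn [ 2.898e+01 -2.000e-02 -1.600e-01]
turn [-1.5102e+02  2.2000e-01 -2.0000e-02]
```

View pics/s5.png

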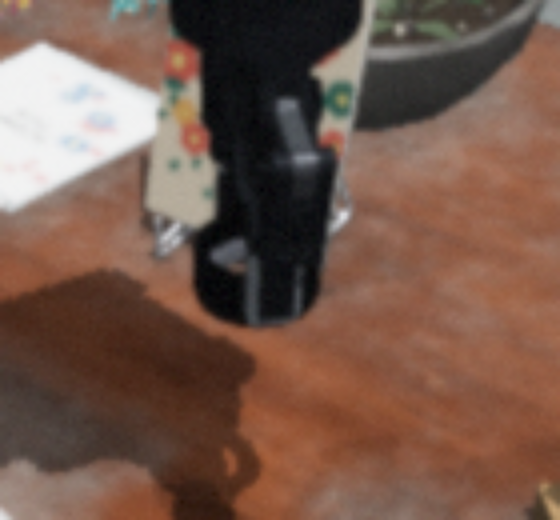

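```bash
python3 -c "
from h import *
p,R,s=pose()
c=p[:2]
a=np.radians(np.arange(0,360,3))
im=cv2.imread('pics/s5.png')
def dr(pts,col):
    q=(proj('scene',pts)-[290,140]+.5)*4
    for u in q: cv2.circle(im,(int(u[0]),int(u[1])),1,col,-1)
zb=p[2]-.0202
dr(np.c_[c[0]+.027*np.cos(a),c[1]+.027*np.sin(a),0*a+zb],(0,0,255))
dr(np.c_[c[0]+.027*np.cos(a),c[1]+.027*np.sin(a),0*a+zb+.026],(0,255,0))
for r in (.027,.036):
  for dz in (0.003,.008):
    w=np.linspace(-.011,.011,12)
    P=p-R[:,1]*r+R[:,2]*w[:,None]; P[:,2]=zb+dz
    dr(P,(255,255,0) if dz<.005 else (255,0,255))
cv2.imwrite('pics/s5o.png',im[200:400,150:380].repeat(3,0).repeat(3,1)[:600])"
```

```text
(no output)
```

View pics/s5o.png

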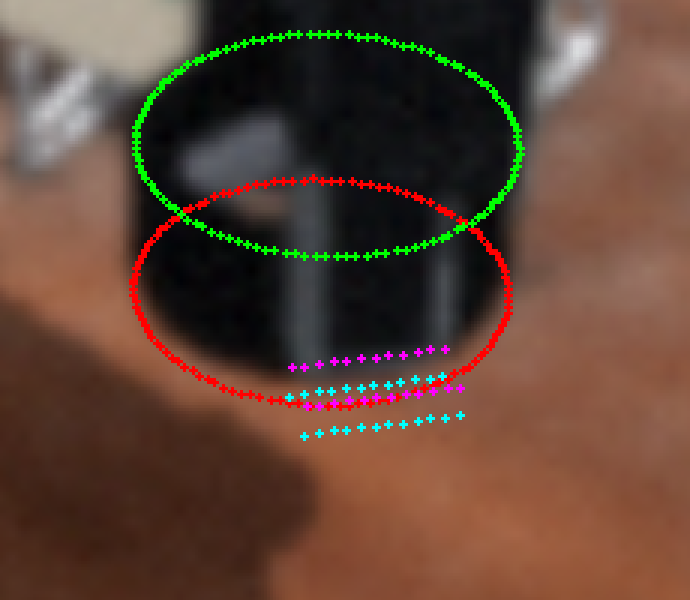

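Run:
```python
from h import *
t=cv2.imread("pics/top0.png");s=cv2.imread("pics/scene0.png")
a=cv2.resize(t[262:286,188:218],(750,600),interpolation=cv2.INTER_CUBIC)
b=cv2.resize(s[188:212,205:235],(750,600),interpolation=cv2.INTER_CUBIC)
cv2.imwrite("pics/c3.png",a);cv2.imwrite("pics/c4.png",b)
```

```text
(no output)
```

View pics/c3.png

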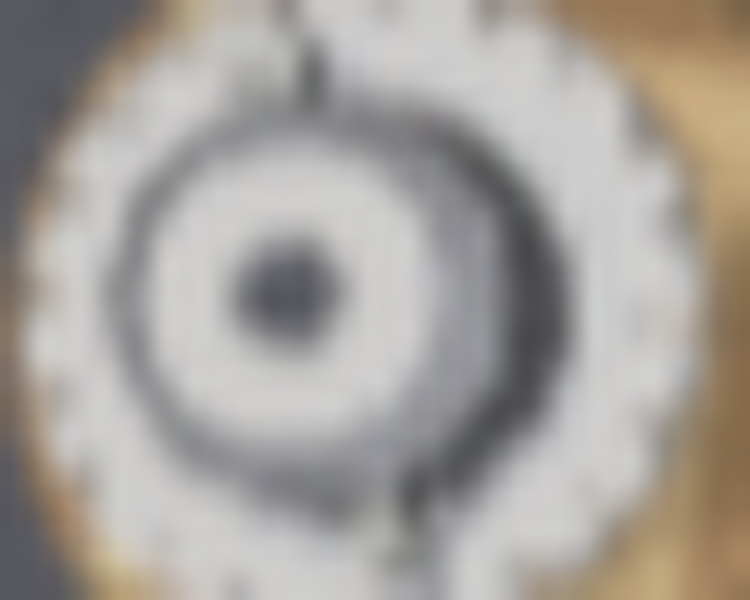

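View pics/c4.png

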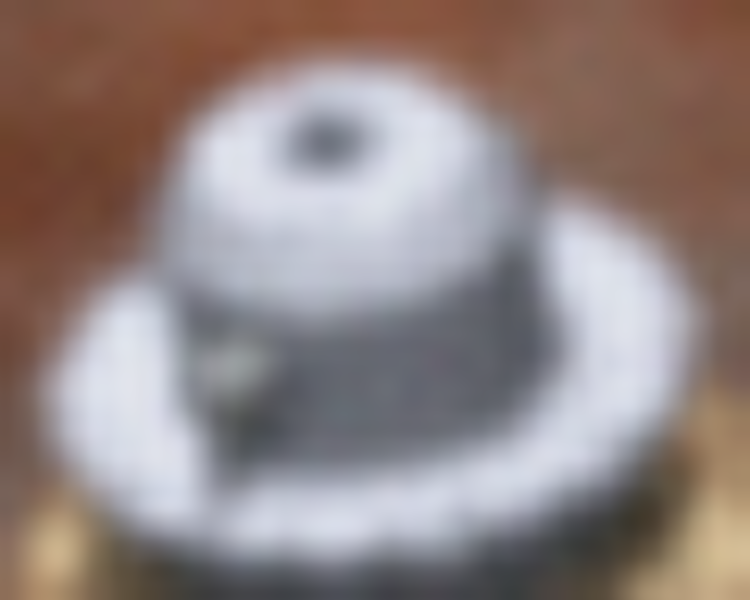

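Run:
```python
from h import *
f=lambda x,y,o:[(x+.5)/25-.5+o[0],(y+.5)/25-.5+o[1]]
an=lambda v:np.degrees(np.arctan2(v[1],v[0]))
o=(188,262)
L=plane("top",[f(256,70,o),f(388,530,o)],.08);print(L,L.mean(0),an(L[0]-L[1]),np.linalg.norm(L[0]-L[1]))
print("hub",plane("top",[f(290,295,o)],.09))
o2=(205,188);H=plane("scene",[f(325,138,o2)],.09)[0]
for q in((238,365),(230,370),(245,365)):
    l=plane("scene",[f(*q,o2)],.08)[0];print(H,l,an(H-l),np.linalg.norm((H-l)[:2]))
print("lug tri",tri(f(388,530,o),f(238,365,o2)),"hub",tri(f(290,295,o),f(325,138,o2)))
# ring gaps refine
```

```text
[[0.53274724 0.21521805 0.08      ]
 [0.49903846 0.20485947 0.08      ]] [0.51589285 0.21003876 0.08      ] 17.081993048691928 0.03526445431696435
hub [[0.51563678 0.20978197 0.09      ]]
[0.51498582 0.21279967 0.09      ] [0.4984006  0.20638534 0.08      ] 21.143954781147176 0.017782388678393202
[0.51498582 0.21279967 0.09      ] [0.49755595 0.20635955 0.08      ] 20.27864011357417 0.01858159026899166
[0.51498582 0.21279967 0.09      ] [0.49874674 0.20595147 0.08      ] 22.865686747018554 0.01762401334073828
lug tri (array([0.49846703, 0.20521855, 0.08049554]), np.float64(0.0014536696503373626)) hub (array([0.51464663, 0.2102536 , 0.09129333]), np.float64(0.0024185520022443137))
```

Run:
```python
import cv2
t=cv2.imread("pics/top0.png")
cv2.imwrite("pics/c5.png",cv2.resize(t[224:254,337:367],(600,600),interpolation=cv2.INTER_CUBIC))
```

```text
(no output)
```

View pics/c5.png

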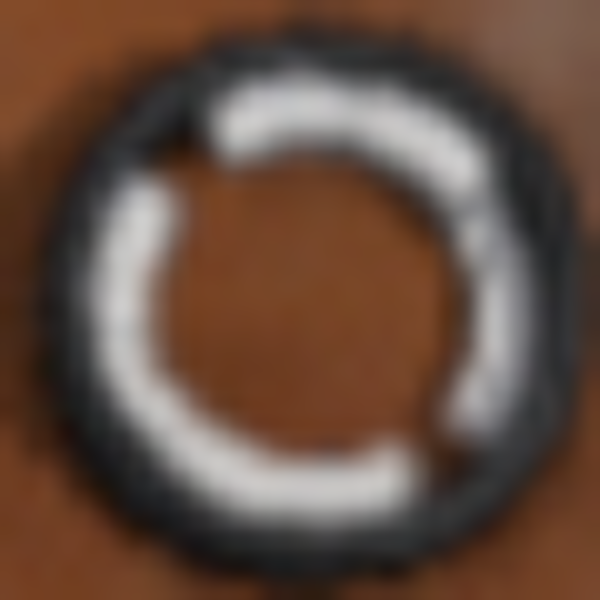

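Run:
```python
from h import *
f=lambda x,y:[(x+.5)/20-.5+337,(y+.5)/20-.5+224]
an=lambda v:np.degrees(np.arctan2(v[1],v[0]))
A=plane("top",[f(145,180),f(465,440)],.013);B=plane("top",[f(210,135),f(415,478)],.020)
print(an(A[0]-A[1]),an(B[0]-B[1]),A.mean(0),B.mean(0),np.linalg.norm(A[0]-A[1]),np.linalg.norm(B[0]-B[1]))
```

```text
49.97087921263453 29.87344217110532 [ 0.58500373 -0.06976912  0.013     ] [ 0.58447424 -0.07022909  0.02      ] 0.04042563822743282 0.03903472440251968
```

```bash
python3 -m creep '[{"wx":3,"wy":0,"wz":-0.1,"tx":0,"ty":0.022,"tz":-0.031,"claw":1},{"wx":6,"wy":0,"wz":-0.1,"tx":0,"ty":0.05,"tz":-0.068,"claw":1},{"wx":10,"wy":0,"wz":-0.1,"tx":0,"ty":0.078,"tz":-0.107,"claw":1},{"wx":14,"wy":0,"wz":-0.1,"tx":0,"ty":0.106,"tz":-0.146,"claw":1},{"wx":18,"wy":0,"wz":-0.1,"tx":0,"ty":0.134,"tz":-0.184,"claw":1},{"wx":21,"wy":0,"wz":-0.15,"tx":0,"ty":0.155,"tz":-0.213,"claw":1},{"wx":23,"wy":0,"wz":-0.15,"tx":0,"ty":0.17,"tz":-0.234,"claw":1},{"wx":23,"wy":0,"wz":-0.15,"tx":0,"ty":0.17,"tz":-0.234,"claw":1}]'
python3 -c "
from h import *
rel((0.5155,0.2102,0.125),27)
s=bot.grab_frame('scene');cv2.imwrite('pics/s6.png',cv2.resize(s[120:250,160:300],None,fx=4,fy=4))"
```

```text
clock: 5.5
position: [0.5133, 0.2144, 0.1494]
tool_rot: [-2.102, 1.566, 3.086]
force: [-0.2, -0.4, -1.1]
grip_width: 0.052
clk 5.50 pos [0.5133 0.2144 0.1494] F [-0.18 -0.36 -1.11] M [-0.016 -0.042  0.073] w 0.0520
tool y yaw 27.23  tilt [-4.4e-03  2.0e-04 -1.0e+00] q [-0.705  0.563  0.284  1.879 -0.229  0.734  0.185]
shift [0.0244 0.0001 0.0048]
turn [ 0.23 -0.13  0.22]
turn [-179.77   -0.34   -0.2 ]
```

View pics/s6.png

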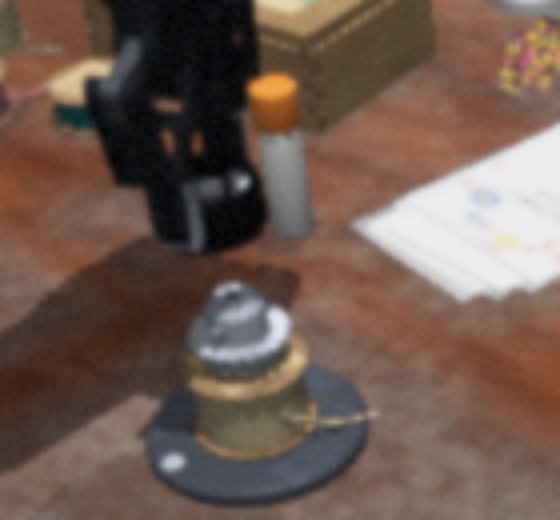

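```bash
python3 -m creep '[{"wx":0,"wy":-0.1,"wz":0.2,"tx":0.008,"ty":0,"tz":0.005,"claw":1},{"wx":0.2,"wy":-0.1,"wz":0.2,"tx":0.016,"ty":0,"tz":0.005,"claw":1},{"wx":0.2,"wy":-0.1,"wz":0.2,"tx":0.024,"ty":0,"tz":0.005,"claw":1},{"wx":0.2,"wy":-0.1,"wz":0.2,"tx":0.024,"ty":0,"tz":0.005,"claw":1},{"wx":0.2,"wy":-0.1,"wz":0.2,"tx":0.024,"ty":0,"tz":0.005,"claw":1}]'
python3 -c "
from h import *
rel((0.5155,0.2102,0.1),27)
s=bot.grab_frame('scene');cv2.imwrite('pics/s7.png',cv2.resize(s[150:250,170:300],None,fx=6,fy=6))"
```

```text
clock: 6.05
position: [0.5163, 0.2071, 0.1253]
tool_rot: [-0.902, 1.57, -2.003]
force: [0.2, -0.2, -0.3]
grip_width: 0.0523
clk 6.05 pos [0.5163 0.2071 0.1253] F [ 0.17 -0.16 -0.26] M [0.001 0.015 0.013] w 0.0523
tool y yaw 26.93  tilt [-4.e-04 -1.e-03 -1.e+00] q [-0.682  0.599  0.271  1.896 -0.242  0.68   0.203]
shift [ 0.0253  0.0007 -0.0031]
turn [-0.07  0.04  0.05]
turn [ 1.7993e+02  7.0000e-02 -6.0000e-02]
```

View pics/s7.png

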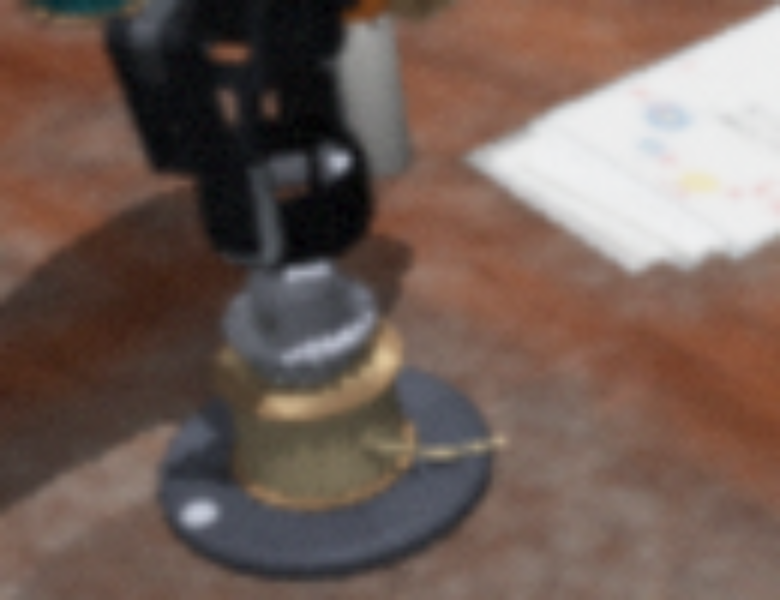

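```bash
python3 -m creep '[{"wx":0,"wy":0,"wz":0,"tx":0.003,"ty":0.0007,"tz":-0.003,"claw":1},{"wx":0,"wy":0,"wz":0,"tx":0.006,"ty":0.0007,"tz":-0.003,"claw":1},{"wx":0,"wy":0,"wz":0,"tx":0.009,"ty":0.0007,"tz":-0.003,"claw":1},{"wx":0,"wy":0,"wz":0,"tx":0.01,"ty":0.0007,"tz":-0.003,"claw":1},{"wx":0,"wy":0,"wz":0,"tx":0.01,"ty":0.0007,"tz":-0.003,"claw":1}]'
python3 -c "
from h import *
rel((0.5155,0.2102,0.1),27)"
```

```text
clock: 6.6
position: [0.5156, 0.2102, 0.1154]
tool_rot: [-0.708, 1.57, -1.809]
force: [-0.8, -0.1, -1.1]
grip_width: 0.0518
clk 6.60 pos [0.5156 0.2102 0.1154] F [-0.81 -0.14 -1.13] M [0.022 0.042 0.078] w 0.0518
tool y yaw 26.95  tilt [-2.e-04 -9.e-04 -1.e+00] q [-0.683  0.614  0.265  1.9   -0.248  0.66   0.203]
shift [ 0.0154 -0.0001 -0.    ]
turn [-0.05  0.04  0.03]
turn [ 1.7995e+02  5.0000e-02 -6.0000e-02]
```

```bash
python3 -m creep '[{"wx":0,"wy":0,"wz":0,"tx":0.003,"ty":0,"tz":0,"claw":1},{"wx":0,"wy":0,"wz":0,"tx":0.006,"ty":0,"tz":0,"claw":1},{"wx":0,"wy":0,"wz":0,"tx":0.009,"ty":0,"tz":0,"claw":1},{"wx":0,"wy":0,"wz":0,"tx":0.012,"ty":0,"tz":0,"claw":1},{"wx":0,"wy":0,"wz":0,"tx":0.012,"ty":0,"tz":0,"claw":1}]'
python3 -c "
from h import *
rel((0.5155,0.2102,0.095),27)"
```

```text
clock: 7.1
position: [0.5154, 0.2101, 0.1029]
tool_rot: [-1.086, 1.569, -2.186]
force: [-0.6, -0.4, -1.1]
grip_width: 0.0522
clk 7.10 pos [0.5154 0.2101 0.1029] F [-0.58 -0.39 -1.07] M [-0.027  0.049  0.033] w 0.0522
tool y yaw 26.95  tilt [-8.0e-04 -1.2e-03 -1.0e+00] q [-0.676  0.634  0.256  1.905 -0.255  0.635  0.209]
shift [ 0.0079  0.0002 -0.    ]
turn [-0.05  0.04  0.07]
turn [ 1.7995e+02  1.2000e-01 -6.0000e-02]
```

Ledge is now about at hub-top height with no contact. Continuing down gently.

```bash
python3 -m creep '[{"wx":0,"wy":0,"wz":0,"tx":0.002,"ty":0,"tz":0,"claw":1},{"wx":0,"wy":0,"wz":0,"tx":0.004,"ty":0,"tz":0,"claw":1},{"wx":0,"wy":0,"wz":0,"tx":0.005,"ty":0,"tz":0,"claw":1},{"wx":0,"wy":0,"wz":0,"tx":0.006,"ty":0,"tz":0,"claw":1},{"wx":0,"wy":0,"wz":0,"tx":0.006,"ty":0,"tz":0,"claw":1}]'
python3 -c "
from h import *
rel((0.5155,0.2102,0.095),27)"
```

```text
clock: 7.6
position: [0.5154, 0.2101, 0.0969]
tool_rot: [-1.069, 1.569, -2.17]
force: [-0.4, -0.6, -1.1]
grip_width: 0.0522
clk 7.60 pos [0.5154 0.2101 0.0969] F [-0.36 -0.59 -1.07] M [ 0.035 -0.011 -0.018] w 0.0522
tool y yaw 26.94  tilt [-9.0e-04 -1.2e-03 -1.0e+00] q [-0.673  0.643  0.252  1.908 -0.258  0.623  0.212]
shift [ 0.0019  0.0002 -0.0001]
turn [-0.06  0.04  0.08]
turn [ 1.7994e+02  1.2000e-01 -7.0000e-02]
```

```bash
python3 -m creep '[{"wx":0,"wy":0,"wz":0,"tx":0.001,"ty":0,"tz":0,"claw":1},{"wx":0,"wy":0,"wz":0,"tx":0.002,"ty":0,"tz":0,"claw":1},{"wx":0,"wy":0,"wz":0,"tx":0.003,"ty":0,"tz":0,"claw":1},{"wx":0,"wy":0,"wz":0,"tx":0.0035,"ty":0,"tz":0,"claw":1}]'
python3 -c "
from h import *
rel((0.5155,0.2102,0.095),27)"
```

```text
clock: 8.0
position: [0.5153, 0.21, 0.0932]
tool_rot: [-1.111, 1.569, -2.212]
force: [-0.3, -1.0, -0.9]
grip_width: 0.0524
clk 8.00 pos [0.5153 0.21   0.0932] F [-0.33 -0.98 -0.87] M [-0.088 -0.099 -0.018] w 0.0524
tool y yaw 26.94  tilt [-0.001  -0.0013 -1.    ] q [-0.671  0.649  0.25   1.909 -0.26   0.616  0.213]
shift [-0.0018  0.0002 -0.0001]
turn [-0.06  0.04  0.08]
turn [ 1.7994e+02  1.3000e-01 -7.0000e-02]
```

```bash
python3 -m creep '[{"wx":0,"wy":0,"wz":0,"tx":0.001,"ty":0,"tz":0,"claw":1},{"wx":0,"wy":0,"wz":0,"tx":0.002,"ty":0,"tz":0,"claw":1},{"wx":0,"wy":0,"wz":0,"tx":0.002,"ty":0,"tz":0,"claw":1}]'
python3 -c "
from h import *
rel((0.5155,0.2102,0.0895),27)"
```

```text
clock: 8.3
position: [0.5153, 0.2099, 0.0911]
tool_rot: [-1.111, 1.569, -2.211]
force: [1.1, -0.3, -1.0]
grip_width: 0.0521
clk 8.30 pos [0.5153 0.2099 0.0911] F [ 1.14 -0.33 -0.99] M [-0.163 -0.025 -0.019] w 0.0521
tool y yaw 26.94  tilt [-0.0011 -0.0015 -1.    ] q [-0.67   0.653  0.248  1.91  -0.261  0.612  0.214]
shift [ 0.0016  0.0003 -0.0002]
turn [-0.06  0.05  0.09]
turn [ 1.7994e+02  1.5000e-01 -7.0000e-02]
```

```bash
python3 -m creep '[{"wx":0,"wy":0,"wz":0,"tx":0.001,"ty":0,"tz":0,"claw":1},{"wx":0,"wy":0,"wz":0,"tx":0.002,"ty":0,"tz":0,"claw":1},{"wx":0,"wy":0,"wz":0,"tx":0.002,"ty":0,"tz":0,"claw":1}]'
python3 -c "
from h import *
rel((0.5155,0.2102,0.0885),27)"
```

```text
clock: 8.6
position: [0.5153, 0.2099, 0.089]
tool_rot: [-1.1, 1.569, -2.2]
force: [0.3, -0.1, -0.9]
grip_width: 0.0523
clk 8.60 pos [0.5153 0.2099 0.089 ] F [ 0.3  -0.14 -0.93] M [-0.102 -0.027 -0.053] w 0.0523
tool y yaw 26.94  tilt [-0.0011 -0.0015 -1.    ] q [-0.669  0.656  0.247  1.911 -0.262  0.608  0.215]
shift [ 0.0005  0.0003 -0.0002]
turn [-0.06  0.05  0.1 ]
turn [ 1.7994e+02  1.5000e-01 -8.0000e-02]
```

```bash
python3 -m creep '[{"wx":0,"wy":0,"wz":0,"tx":0.001,"ty":0,"tz":0,"claw":1},{"wx":0,"wy":0,"wz":0,"tx":0.002,"ty":0,"tz":0,"claw":1},{"wx":0,"wy":0,"wz":0,"tx":0.002,"ty":0,"tz":0,"claw":1}]'
python3 -c "
from h import *
rel((0.5155,0.2102,0.0885),27)
s=bot.grab_frame('scene');cv2.imwrite('pics/s8.png',cv2.resize(s[150:250,170:300],None,fx=6,fy=6))"
```

```text
clock: 8.9
position: [0.5153, 0.2099, 0.087]
tool_rot: [-1.098, 1.569, -2.199]
force: [-1.5, -1.2, 4.7]
grip_width: 0.0521
clk 8.90 pos [0.5153 0.2099 0.087 ] F [-1.53 -1.23  4.69] M [-0.267  0.129  0.011] w 0.0521
tool y yaw 26.93  tilt [-0.0011 -0.0015 -1.    ] q [-0.668  0.659  0.245  1.911 -0.264  0.604  0.216]
shift [-0.0015  0.0003 -0.0002]
turn [-0.07  0.05  0.09]
turn [ 1.7993e+02  1.5000e-01 -7.0000e-02]
```

View pics/s8.png

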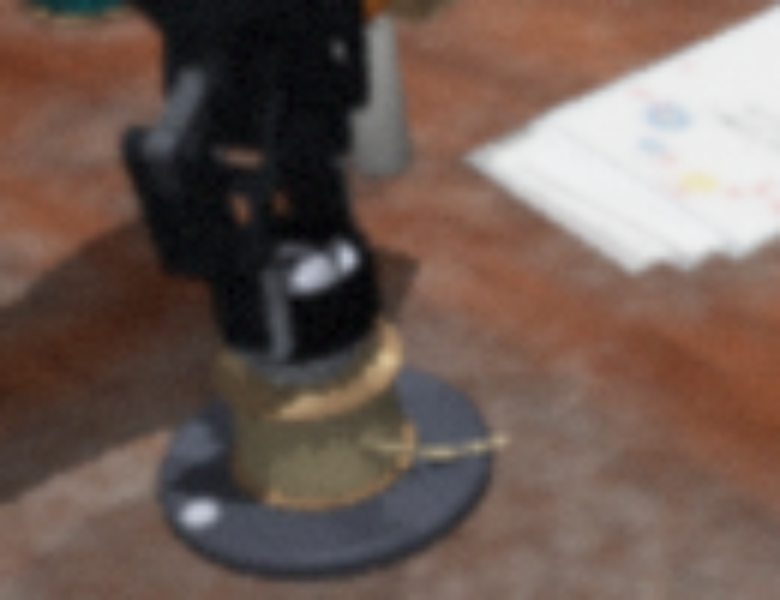

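```bash
python3 -m creep '[{"wx":0,"wy":0,"wz":0,"tx":0.0015,"ty":0,"tz":0,"claw":1},{"wx":0,"wy":0,"wz":0,"tx":0.003,"ty":0,"tz":0,"claw":1},{"wx":0,"wy":0,"wz":0,"tx":0.0045,"ty":0,"tz":0,"claw":1},{"wx":0,"wy":0,"wz":0,"tx":0.006,"ty":0,"tz":0,"claw":1},{"wx":0,"wy":0,"wz":0,"tx":0.007,"ty":0,"tz":0,"claw":1},{"wx":0,"wy":0,"wz":0,"tx":0.007,"ty":0,"tz":0,"claw":1}]'
python3 -c "
from h import *
rel((0.5155,0.2102,0.0795),27)"
```

```text
clock: 9.55
position: [0.5154, 0.2099, 0.0803]
tool_rot: [-1.086, 1.569, -2.186]
force: [-2.9, -1.8, 9.9]
grip_width: 0.0523
clk 9.55 pos [0.5154 0.2099 0.0803] F [-2.91 -1.77  9.94] M [-0.357  0.548  0.059] w 0.0523
tool y yaw 26.93  tilt [-9.0e-04 -1.3e-03 -1.0e+00] q [-0.664  0.67   0.24   1.914 -0.267  0.59   0.219]
shift [ 0.0008  0.0002 -0.0002]
turn [-0.07  0.04  0.08]
turn [ 1.7993e+02  1.2000e-01 -6.0000e-02]
```

```bash
python3 -m creep '[{"wx":0,"wy":0,"wz":0,"tx":0.0005,"ty":0,"tz":0,"claw":1},{"wx":0,"wy":0,"wz":0,"tx":0.001,"ty":0,"tz":0,"claw":1},{"wx":0,"wy":0,"wz":0,"tx":0.001,"ty":0,"tz":0,"claw":1}]'
python3 -c "
from h import *
rel((0.5155,0.2102,0.0795),27)"
python3 -m creep '[{"wx":0,"wy":0,"wz":0,"tx":0.0004,"ty":-0.0004,"tz":0,"claw":1},{"wx":0,"wy":0,"wz":0,"tx":0.0004,"ty":-0.0004,"tz":0,"claw":1}]'
python3 -c "
from h import *
rel((0.5155,0.2102,0.0795),27)"
```

```text
clock: 9.85
position: [0.5154, 0.2099, 0.0796]
tool_rot: [-1.113, 1.569, -2.214]
force: [-2.9, -1.6, 11.4]
grip_width: 0.0521
clk 9.85 pos [0.5154 0.2099 0.0796] F [-2.86 -1.61 11.38] M [-0.432  0.669 -0.025] w 0.0521
tool y yaw 26.93  tilt [-8.0e-04 -1.1e-03 -1.0e+00] q [-0.664  0.671  0.239  1.914 -0.268  0.589  0.22 ]
shift [ 0.0001  0.0002 -0.0003]
turn [-0.07  0.04  0.07]
turn [ 1.7993e+02  1.1000e-01 -5.0000e-02]
clock: 10.05
position: [0.5153, 0.2099, 0.0797]
tool_rot: [-0.741, 1.57, -1.842]
force: [-1.6, -1.2, 10.8]
grip_width: 0.0521
clk 10.05 pos [0.5153 0.2099 0.0797] F [-1.58 -1.16 10.79] M [-0.289  0.348 -0.076] w 0.0521
tool y yaw 26.92  tilt [-2.e-04 -6.e-04 -1.e+00] q [-0.663  0.671  0.239  1.915 -0.268  0.587  0.22 ]
shift [ 0.0002  0.0003 -0.0002]
turn [-0.08  0.03  0.02]
turn [ 1.7992e+02  4.0000e-02 -4.0000e-02]
```

```bash
python3 -m creep '[{"wx":0,"wy":0,"wz":0,"tx":0.001,"ty":0,"tz":0,"claw":1},{"wx":0,"wy":0,"wz":0,"tx":0.0016,"ty":0,"tz":0,"claw":1},{"wx":2,"wy":0,"wz":0,"tx":0.0016,"ty":0,"tz":0,"claw":1},{"wx":4,"wy":0,"wz":0,"tx":0.0016,"ty":0,"tz":0,"claw":1},{"wx":6,"wy":0,"wz":0,"tx":0.0016,"ty":0,"tz":0,"claw":1},{"wx":8,"wy":0,"wz":0,"tx":0.0016,"ty":0,"tz":0,"claw":1}]'
python3 -c "
from h import *
rel((0.5153,0.21,0.0785),27)"
```

```text
clock: 10.65
position: [0.516, 0.2102, 0.0787]
tool_rot: [1.381, 1.569, 0.139]
force: [-0.4, -1.5, 11.5]
grip_width: 0.052
clk 10.65 pos [0.516  0.2102 0.0787] F [-0.41 -1.51 11.55] M [-0.107  0.07   0.129] w 0.0520
tool y yaw 18.85  tilt [ 1.3e-03  2.0e-04 -1.0e+00] q [-0.689  0.678  0.276  1.916 -0.312  0.588  0.119]
shift [ 0.0002 -0.0007 -0.0001]
turn [-8.15  0.02 -0.07]
turn [ 1.7185e+02 -1.1000e-01 -3.0000e-02]
```

```bash
python3 -m creep '[{"wx":3,"wy":0,"wz":0,"tx":0.0007,"ty":-0.0003,"tz":0,"claw":1},{"wx":6,"wy":0,"wz":0,"tx":0.0008,"ty":-0.0006,"tz":0,"claw":1},{"wx":9,"wy":0,"wz":0,"tx":0.0008,"ty":-0.0006,"tz":0,"claw":1},{"wx":12,"wy":0,"wz":0,"tx":0.0008,"ty":-0.0006,"tz":0,"claw":1},{"wx":15,"wy":0,"wz":0,"tx":0.0008,"ty":-0.0006,"tz":0,"claw":1},{"wx":18,"wy":0,"wz":0,"tx":0.0008,"ty":-0.0006,"tz":0,"claw":1}]'
python3 -c "
from h import *
rel((0.5153,0.21,0.0785),27-76)
s=bot.grab_frame('scene');cv2.imwrite('pics/s9.png',cv2.resize(s[150:250,170:300],None,fx=6,fy=6))"
```

```text
clock: 11.25
position: [0.5163, 0.2104, 0.0787]
tool_rot: [1.899, 1.567, 0.341]
force: [0.5, -0.3, 14.0]
grip_width: 0.0523
clk 11.25 pos [0.5163 0.2104 0.0787] F [ 0.53 -0.26 14.01] M [-0.107  0.033  0.165] w 0.0523
tool y yaw 0.74  tilt [ 0.0032  0.0011 -1.    ] q [-0.746  0.692  0.359  1.92  -0.409  0.598 -0.109]
shift [ 0.0002 -0.001   0.0004]
turn [49.74 -0.14 -0.14]
turn [-130.26    0.18   -0.17]
```

View pics/s9.png

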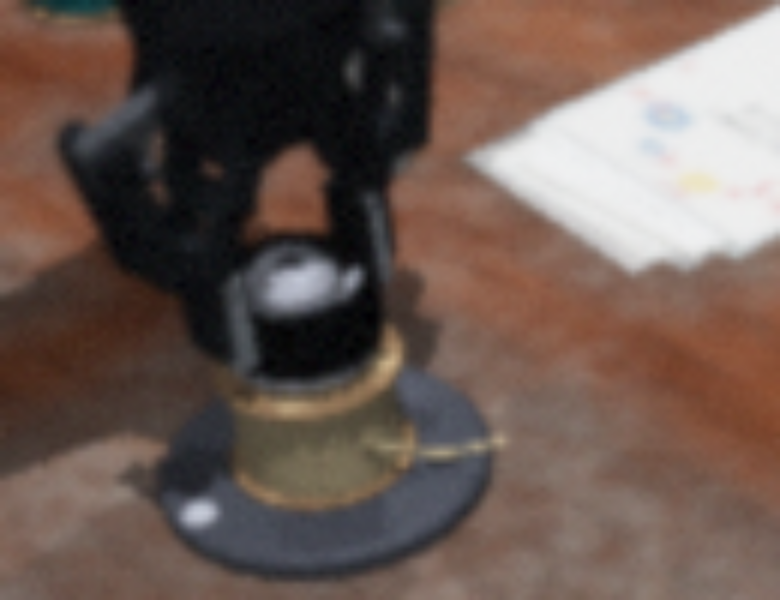

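```bash
python3 -m creep '[{"wx":3,"wy":0,"wz":-0.1,"tx":0.0005,"ty":-0.0004,"tz":0.0003,"claw":1},{"wx":6,"wy":0,"wz":-0.1,"tx":0.0005,"ty":-0.0007,"tz":0.0003,"claw":1},{"wx":9,"wy":0,"wz":-0.1,"tx":0.0005,"ty":-0.0008,"tz":0.0004,"claw":1},{"wx":12,"wy":0,"wz":-0.1,"tx":0.0005,"ty":-0.0008,"tz":0.0004,"claw":1},{"wx":15,"wy":0,"wz":-0.1,"tx":0.0005,"ty":-0.0008,"tz":0.0004,"claw":1},{"wx":18,"wy":0,"wz":-0.1,"tx":0.0005,"ty":-0.0008,"tz":0.0004,"claw":1},{"wx":21,"wy":0,"wz":-0.1,"tx":0.0005,"ty":-0.0008,"tz":0.0004,"claw":1},{"wx":24,"wy":0,"wz":-0.1,"tx":0.0005,"ty":-0.0008,"tz":0.0004,"claw":1}]'
python3 -c "
from h import *
rel((0.5153,0.21,0.0785),27-76)"
```

```text
clock: 12.1
position: [0.5162, 0.2103, 0.0788]
tool_rot: [2.606, 1.567, 0.624]
force: [0.5, 0.2, 11.8]
grip_width: 0.0519
clk 12.10 pos [0.5162 0.2103 0.0788] F [ 0.47  0.21 11.77] M [-0.12  -0.014  0.116] w 0.0519
tool y yaw -23.57  tilt [ 0.0031  0.0023 -1.    ] q [-0.82   0.717  0.47   1.924 -0.537  0.623 -0.416]
shift [ 0.0003 -0.0007  0.0007]
turn [25.43 -0.21 -0.07]
turn [-1.5457e+02  9.0000e-02 -2.9000e-01]
```

```bash
python3 -m creep '[{"wx":3,"wy":0,"wz":-0.1,"tx":0.0006,"ty":0,"tz":0,"claw":1},{"wx":6,"wy":0,"wz":-0.1,"tx":0.0006,"ty":0,"tz":0,"claw":1},{"wx":9,"wy":0,"wz":-0.1,"tx":0.0006,"ty":0,"tz":0,"claw":1},{"wx":12,"wy":0,"wz":-0.1,"tx":0.0006,"ty":0,"tz":0,"claw":1},{"wx":15,"wy":0,"wz":-0.1,"tx":0.0006,"ty":0,"tz":0,"claw":1},{"wx":17,"wy":0,"wz":-0.1,"tx":0.0006,"ty":0,"tz":0,"claw":1}]'
python3 -c "
from h import *
rel((0.5153,0.21,0.0785),27-76)"
python3 -m creep '[{"wx":1,"wy":0,"wz":0,"tx":0.0006,"ty":0,"tz":0,"claw":1},{"wx":2,"wy":0,"wz":0,"tx":0.0006,"ty":0,"tz":0,"claw":1},{"wx":3,"wy":0,"wz":0,"tx":0.0006,"ty":0,"tz":0,"claw":1}]'
python3 -c "
from h import *
rel((0.5153,0.21,0.0785),27-76)"
```

```text
clock: 12.7
position: [0.5169, 0.2104, 0.0788]
tool_rot: [3.126, 1.566, 0.845]
force: [-0.5, -1.3, 12.2]
grip_width: 0.0521
clk 12.70 pos [0.5169 0.2104 0.0788] F [-0.47 -1.25 12.21] M [-0.421  0.079  0.157] w 0.0521
tool y yaw -40.69  tilt [ 0.0032  0.0036 -1.    ] q [-0.869  0.74   0.547  1.925 -0.625  0.647 -0.636]
shift [ 0.0003 -0.001   0.0013]
turn [ 8.31 -0.27  0.02]
turn [-1.7169e+02 -2.0000e-02 -4.1000e-01]
clock: 13.0
position: [0.5171, 0.2102, 0.0787]
tool_rot: [3.132, 1.566, 0.798]
force: [-3.2, -4.2, 14.5]
grip_width: 0.0526
clk 13.00 pos [0.5171 0.2102 0.0787] F [-3.2  -4.2  14.51] M [-0.755  0.596  0.167] w 0.0526
tool y yaw -43.72  tilt [ 0.0036  0.0037 -1.    ] q [-0.877  0.744  0.56   1.926 -0.64   0.651 -0.674]
shift [ 0.0002 -0.0012  0.0014]
turn [ 5.28 -0.3   0.01]
turn [-1.7472e+02 -2.0000e-02 -4.5000e-01]
```

```bash
python3 -m creep '[{"wx":0,"wy":0,"wz":0,"tx":0.0004,"ty":-0.0003,"tz":0.0005,"claw":1},{"wx":0.5,"wy":-0.2,"wz":0,"tx":0.0004,"ty":-0.0006,"tz":0.001,"claw":1},{"wx":1,"wy":-0.2,"wz":0,"tx":0.0004,"ty":-0.0006,"tz":0.001,"claw":1},{"wx":2,"wy":-0.2,"wz":0,"tx":0.0004,"ty":-0.0006,"tz":0.001,"claw":1}]'
python3 -c "
from h import *
rel((0.5153,0.21,0.0785),27-76)
s=bot.grab_frame('scene');cv2.imwrite('pics/s10.png',cv2.resize(s[150:250,170:300],None,fx=6,fy=6))"
```

```text
clock: 13.4
position: [0.517, 0.2101, 0.0789]
tool_rot: [2.927, 1.567, 0.558]
force: [1.4, -0.6, 11.9]
grip_width: 0.0523
clk 13.40 pos [0.517  0.2101 0.0789] F [ 1.43 -0.64 11.93] M [-0.125 -0.174  0.129] w 0.0523
tool y yaw -45.74  tilt [ 0.0031  0.002  -1.    ] q [-0.885  0.748  0.572  1.925 -0.648  0.656 -0.703]
shift [ 0.0004 -0.0011  0.0013]
turn [ 3.26 -0.21 -0.04]
turn [-1.7674e+02  6.0000e-02 -3.2000e-01]
```

View pics/s10.png

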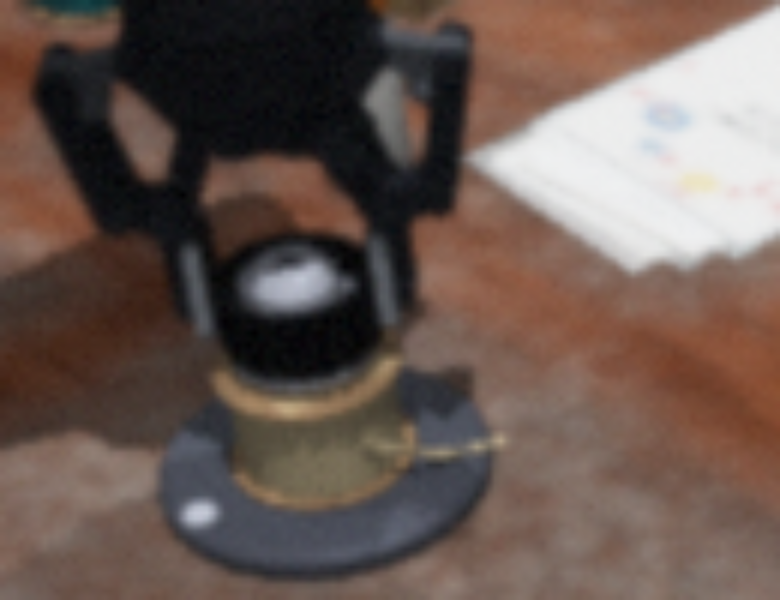

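```bash
python3 -m creep '[{"wx":1,"wy":0,"wz":0,"tx":0.0005,"ty":0,"tz":0,"claw":1},{"wx":1.5,"wy":0,"wz":0,"tx":0.0005,"ty":0,"tz":0,"claw":1}]'
python3 -c "
from h import *
rel((0.5153,0.21,0.0785),27-76)"
python3 -m creep '[{"wx":1,"wy":0,"wz":0,"tx":0.0005,"ty":0,"tz":0,"claw":1},{"wx":1.5,"wy":0,"wz":0,"tx":0.0005,"ty":0,"tz":0,"claw":1}]'
python3 -c "
from h import *
rel((0.5153,0.21,0.0785),27-76)"
```

```text
clock: 13.65
position: [0.5172, 0.2101, 0.0788]
tool_rot: [2.953, 1.567, 0.556]
force: [-2.7, -2.4, 12.6]
grip_width: 0.0517
clk 13.65 pos [0.5172 0.2101 0.0788] F [-2.66 -2.36 12.57] M [-0.445  0.529  0.218] w 0.0517
tool y yaw -47.35  tilt [ 0.0036  0.0023 -1.    ] q [-0.889  0.75   0.578  1.926 -0.657  0.658 -0.723]
shift [ 0.0003 -0.0012  0.0015]
turn [ 1.65 -0.24 -0.04]
turn [-1.7835e+02  7.0000e-02 -3.8000e-01]
clock: 13.85
position: [0.5173, 0.21, 0.0787]
tool_rot: [2.984, 1.566, 0.56]
force: [-3.5, -4.0, 11.6]
grip_width: 0.0519
clk 13.85 pos [0.5173 0.21   0.0787] F [-3.47 -3.95 11.61] M [-0.595  0.71   0.175] w 0.0519
tool y yaw -48.88  tilt [ 0.0038  0.0024 -1.    ] q [-0.893  0.753  0.585  1.926 -0.664  0.66  -0.743]
shift [ 0.0002 -0.0013  0.0015]
turn [ 0.12 -0.26 -0.04]
turn [-1.7988e+02  6.0000e-02 -4.0000e-01]
```

```bash
python3 -m creep '[{"wx":0.5,"wy":-0.1,"wz":0,"tx":0.0005,"ty":-0.0006,"tz":0.0012,"claw":1},{"wx":1,"wy":-0.2,"wz":0,"tx":0.0005,"ty":-0.0006,"tz":0.0012,"claw":1},{"wx":1.5,"wy":-0.2,"wz":0,"tx":0.0005,"ty":-0.0006,"tz":0.0012,"claw":1}]'
python3 -c "
from h import *
rel((0.5153,0.21,0.0785),27-76)"
python3 -m creep '[{"wx":1,"wy":0,"wz":0,"tx":0.0005,"ty":0,"tz":0.0003,"claw":1},{"wx":1.5,"wy":0,"wz":0,"tx":0.0005,"ty":0,"tz":0.0003,"claw":1}]'
python3 -c "
from h import *
rel((0.5153,0.21,0.0785),27-76)"
```

```text
clock: 14.15
position: [0.517, 0.2099, 0.0789]
tool_rot: [2.7, 1.567, 0.249]
force: [1.4, -1.6, 12.2]
grip_width: 0.0523
clk 14.15 pos [0.517  0.2099 0.0789] F [ 1.43 -1.55 12.15] M [-0.104 -0.259  0.091] w 0.0523
tool y yaw -50.40  tilt [ 3.2e-03  8.0e-04 -1.0e+00] q [-0.899  0.755  0.593  1.926 -0.67   0.663 -0.765]
shift [ 0.0004 -0.0011  0.0012]
turn [-1.4  -0.17 -0.08]
turn [ 1.786e+02 -1.300e-01  2.700e-01]
clock: 14.35
position: [0.5172, 0.2099, 0.0789]
tool_rot: [2.786, 1.566, 0.309]
force: [-1.2, -0.5, 12.4]
grip_width: 0.0519
clk 14.35 pos [0.5172 0.2099 0.0789] F [-1.24 -0.46 12.45] M [-0.19   0.31   0.156] w 0.0519
tool y yaw -51.92  tilt [ 0.0042  0.0014 -1.    ] q [-0.902  0.757  0.6    1.926 -0.678  0.665 -0.784]
shift [ 0.0004 -0.0013  0.0015]
turn [-2.92 -0.24 -0.09]
turn [ 1.7708e+02 -1.5000e-01  3.7000e-01]
```

```bash
python3 -m creep '[{"wx":1,"wy":0,"wz":0,"tx":0.0005,"ty":0,"tz":0.0004,"claw":1},{"wx":1.5,"wy":0,"wz":0,"tx":0.0005,"ty":0,"tz":0.0004,"claw":1}]'
python3 -c "
from h import *
rel((0.5153,0.21,0.0785),27-76)
s=bot.grab_frame('scene');cv2.imwrite('pics/s11.png',cv2.resize(s[180:230,195:260],None,fx=12,fy=12,interpolation=cv2.INTER_CUBIC))"
```

```text
clock: 14.55
position: [0.5173, 0.2098, 0.0789]
tool_rot: [2.855, 1.565, 0.351]
force: [-1.9, -1.5, 12.6]
grip_width: 0.0523
clk 14.55 pos [0.5173 0.2098 0.0789] F [-1.87 -1.51 12.64] M [-0.268  0.325  0.364] w 0.0523
tool y yaw -53.44  tilt [ 0.0051  0.0019 -1.    ] q [-0.906  0.759  0.606  1.927 -0.686  0.666 -0.803]
shift [ 0.0004 -0.0014  0.0015]
turn [-4.44 -0.3  -0.1 ]
turn [ 1.7556e+02 -1.5000e-01  4.5000e-01]
```

View pics/s11.png

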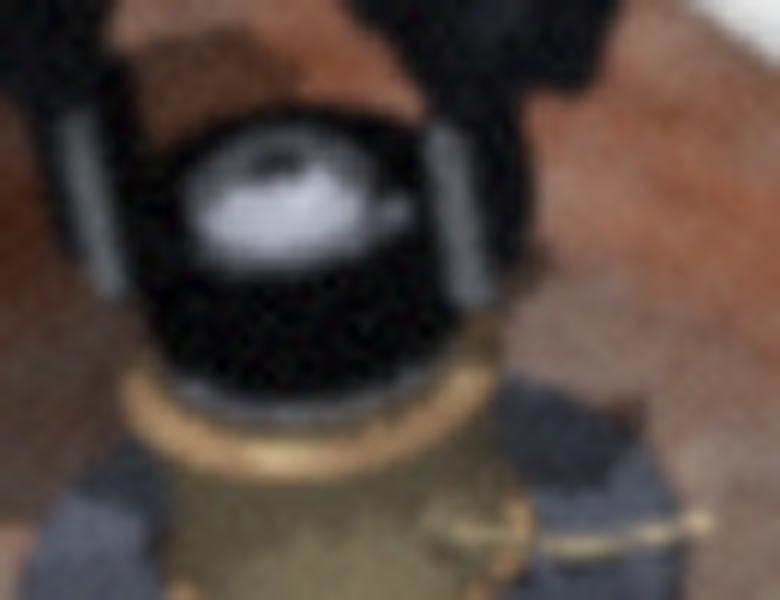

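```bash
python3 -m creep '[{"wx":-1.5,"wy":-0.1,"wz":0,"tx":0.0004,"ty":0,"tz":0.0006,"claw":1},{"wx":-3,"wy":-0.2,"wz":0,"tx":0.0004,"ty":0,"tz":0.0006,"claw":1},{"wx":-3,"wy":-0.2,"wz":0,"tx":-0.001,"ty":0,"tz":0.0006,"claw":1},{"wx":-3,"wy":-0.2,"wz":0,"tx":-0.002,"ty":0,"tz":0.0006,"claw":1},{"wx":-3,"wy":-0.2,"wz":0,"tx":-0.003,"ty":0,"tz":0.0006,"claw":1}]'
python3 -c "
from h import *
rel((0.5153,0.21,0.0848),27-76)"
```

```text
clock: 15.1
position: [0.5173, 0.2098, 0.0824]
tool_rot: [2.599, 1.567, 0.147]
force: [-0.4, 0.8, 8.7]
grip_width: 0.0521
clk 15.10 pos [0.5173 0.2098 0.0824] F [-0.43  0.75  8.75] M [ 0.133  0.053 -0.031] w 0.0521
tool y yaw -50.45  tilt [ 3.3e-03  5.0e-04 -1.0e+00] q [-0.902  0.751  0.599  1.924 -0.666  0.67  -0.769]
shift [-0.0024 -0.0014  0.0014]
turn [-1.45 -0.16 -0.1 ]
turn [ 1.7855e+02 -1.6000e-01  2.6000e-01]
```

```bash
python3 -m creep '[{"wx":0,"wy":-0.1,"wz":0,"tx":-0.0007,"ty":0,"tz":0,"claw":1},{"wx":0,"wy":-0.2,"wz":0,"tx":-0.0014,"ty":0,"tz":0,"claw":1},{"wx":0,"wy":-0.2,"wz":0,"tx":-0.002,"ty":0,"tz":0,"claw":1},{"wx":0,"wy":-0.2,"wz":0,"tx":-0.0026,"ty":0,"tz":0,"claw":1}]'
python3 -c "
from h import *
rel((0.5153,0.21,0.0848),27-76)"
```

```text
clock: 15.5
position: [0.5173, 0.2099, 0.0851]
tool_rot: [1.33, 1.569, -1.122]
force: [-1.7, -1.3, 6.2]
grip_width: 0.052
clk 15.50 pos [0.5173 0.2099 0.0851] F [-1.68 -1.28  6.23] M [-0.245  0.313 -0.051] w 0.0520
tool y yaw -50.46  tilt [ 8.0e-04 -1.6e-03 -1.0e+00] q [-0.906  0.749  0.605  1.921 -0.66   0.68  -0.774]
shift [ 0.0003 -0.0014  0.0014]
turn [-1.46  0.03 -0.1 ]
turn [ 1.7854e+02 -1.5000e-01 -4.0000e-02]
```

```bash
python3 -m creep '[{"wx":0,"wy":0,"wz":0,"tx":-0.0004,"ty":0,"tz":0,"claw":1},{"wx":0,"wy":0,"wz":0,"tx":-0.0008,"ty":0,"tz":0,"claw":1}]'
python3 -c "
from h import *
rel((0.5153,0.21,0.0848),27-76)"
```

```text
clock: 15.7
position: [0.5172, 0.2098, 0.0857]
tool_rot: [1.247, 1.569, -1.204]
force: [2.3, -0.9, -9.2]
grip_width: 0.0522
clk 15.70 pos [0.5172 0.2098 0.0857] F [ 2.25 -0.87 -9.2 ] M [-0.173 -0.516 -0.046] w 0.0522
tool y yaw -50.45  tilt [ 7.0e-04 -1.9e-03 -1.0e+00] q [-0.907  0.748  0.606  1.921 -0.659  0.681 -0.775]
shift [ 0.0009 -0.0013  0.0014]
turn [-1.45  0.04 -0.11]
turn [ 1.7855e+02 -1.7000e-01 -6.0000e-02]
```

```bash
python3 -m creep '[{"wx":0,"wy":0,"wz":0,"tx":0.0003,"ty":0,"tz":0,"claw":1},{"wx":0,"wy":0,"wz":0,"tx":0.0003,"ty":0,"tz":0,"claw":1}]'
python3 -m creep '[{"wx":0,"wy":0,"wz":0,"tx":0,"ty":0,"tz":0,"claw":0.3},{"wx":0,"wy":0,"wz":0,"tx":0,"ty":0,"tz":0,"claw":0},{"wx":0,"wy":0,"wz":0,"tx":0,"ty":0,"tz":0,"claw":0},{"wx":0,"wy":0,"wz":0,"tx":0,"ty":0,"tz":0,"claw":0},{"wx":0,"wy":0,"wz":0,"tx":0,"ty":0,"tz":0,"claw":0}]'
python3 -c "
from h import *
rel((0.5153,0.21,0.0848),27-76)
s=bot.grab_frame('scene');cv2.imwrite('pics/s12.png',cv2.resize(s[150:250,170:300],None,fx=6,fy=6,interpolation=cv2.INTER_CUBIC))"
```

```text
clock: 15.9
position: [0.5173, 0.2099, 0.0854]
tool_rot: [1.292, 1.569, -1.16]
force: [-0.0, -0.4, 1.6]
grip_width: 0.0519
clock: 16.4
position: [0.5172, 0.2099, 0.0854]
tool_rot: [1.262, 1.569, -1.189]
force: [0.4, 0.1, 0.4]
grip_width: 0.0852
clk 16.40 pos [0.5172 0.2099 0.0854] F [0.4  0.08 0.44] M [ 0.026 -0.009 -0.043] w 0.0852
tool y yaw -50.45  tilt [ 7.0e-04 -1.8e-03 -1.0e+00] q [-0.907  0.748  0.606  1.921 -0.66   0.68  -0.775]
shift [ 0.0006 -0.0013  0.0014]
turn [-1.45  0.04 -0.11]
turn [ 1.7855e+02 -1.7000e-01 -6.0000e-02]
```

View pics/s12.png

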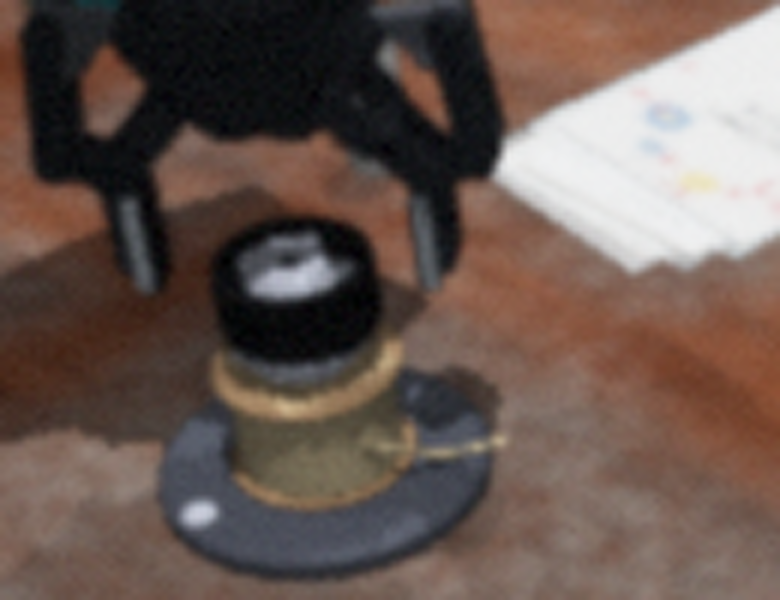

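The ring sits level on the hub and the fingers are clear of it. Next I lift off and move the arm out of the top camera's view to check.

```bash
python3 -m creep '[{"wx":0,"wy":0,"wz":0,"tx":-0.015,"ty":0,"tz":0,"claw":0},{"wx":0,"wy":0,"wz":0,"tx":-0.04,"ty":0,"tz":0,"claw":0},{"wx":0,"wy":0,"wz":0,"tx":-0.08,"ty":0,"tz":0,"claw":0},{"wx":0,"wy":0,"wz":0,"tx":-0.12,"ty":0,"tz":0,"claw":0},{"wx":0,"wy":0,"wz":0,"tx":-0.16,"ty":0,"tz":0,"claw":0},{"wx":0,"wy":0,"wz":0,"tx":-0.16,"ty":0,"tz":0,"claw":0}]'
python3 -c "
from h import *
rel((0.25,0.5,0.25),10)"
```

```text
clock: 17.05
position: [0.5189, 0.2102, 0.2509]
tool_rot: [2.712, 1.564, 0.26]
force: [0.4, -0.0, -1.1]
grip_width: 0.0856
clk 17.05 pos [0.5189 0.2102 0.2509] F [ 0.38 -0.02 -1.11] M [ 0.026 -0.126  0.013] w 0.0856
tool y yaw -50.48  tilt [ 0.0065  0.0017 -1.    ] q [-1.052  0.537  0.815  1.806 -0.46   0.992 -0.932]
shift [-0.0004 -0.3946  0.023 ]
turn [-60.48  -0.23  -0.33]
turn [119.52  -0.38   0.27]
```

```bash
python3 -m creep '[{"wx":-5,"wy":0,"wz":0,"tx":0,"ty":-0.03,"tz":0.002,"claw":0},{"wx":-12,"wy":0,"wz":0,"tx":0,"ty":-0.075,"tz":0.004,"claw":0},{"wx":-19,"wy":0,"wz":0,"tx":0,"ty":-0.12,"tz":0.007,"claw":0},{"wx":-26,"wy":0,"wz":0,"tx":0,"ty":-0.165,"tz":0.01,"claw":0},{"wx":-33,"wy":0,"wz":0,"tx":0,"ty":-0.21,"tz":0.012,"claw":0},{"wx":-40,"wy":0,"wz":0,"tx":0,"ty":-0.25,"tz":0.014,"claw":0},{"wx":-46,"wy":0,"wz":0,"tx":0,"ty":-0.29,"tz":0.016,"claw":0},{"wx":-50,"wy":0,"wz":0,"tx":0,"ty":-0.32,"tz":0.018,"claw":0}]'
python3 -m creep '[{"wx":0,"wy":0,"wz":0,"tx":0,"ty":0,"tz":0,"claw":0},{"wx":0,"wy":0,"wz":0,"tx":0,"ty":0,"tz":0,"claw":0}]'
python3 -c "
from h import *
rel((0.25,0.5,0.25),10)
s=bot.grab_frame('scene');t=bot.grab_frame('top');cv2.imwrite('pics/s13.png',s);cv2.imwrite('pics/t13.png',t)"
```

```text
clock: 17.85
position: [0.2994, 0.4471, 0.2505]
tool_rot: [1.907, 1.564, 0.334]
force: [0.3, 0.1, -0.3]
grip_width: 0.0856
clock: 18.05
position: [0.2992, 0.447, 0.2509]
tool_rot: [1.89, 1.564, 0.317]
force: [-0.7, 0.4, 0.2]
grip_width: 0.0856
clk 18.05 pos [0.2992 0.447  0.2509] F [-0.71  0.41  0.18] M [-0.035  0.003 -0.043] w 0.0856
tool y yaw -0.15  tilt [ 0.0065  0.0021 -1.    ] q [-1.528  0.435  0.591  1.854 -0.291  0.935 -0.809]
shift [ 0.0006 -0.0493 -0.0528]
turn [-10.15  -0.09  -0.38]
turn [ 1.6985e+02 -5.7000e-01  1.3000e-01]
```

View pics/t13.png

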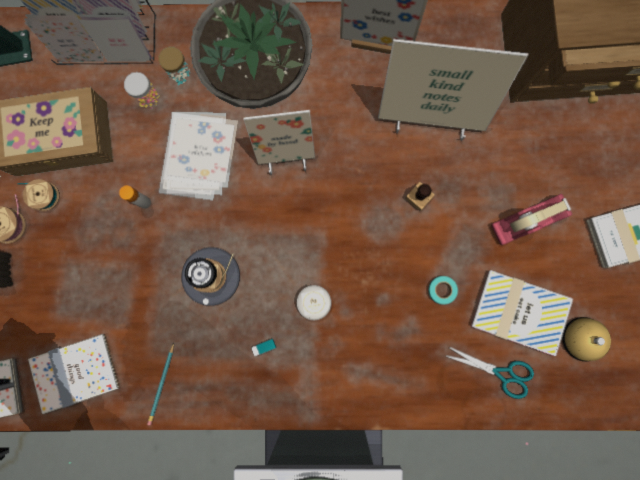

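View pics/s13.png

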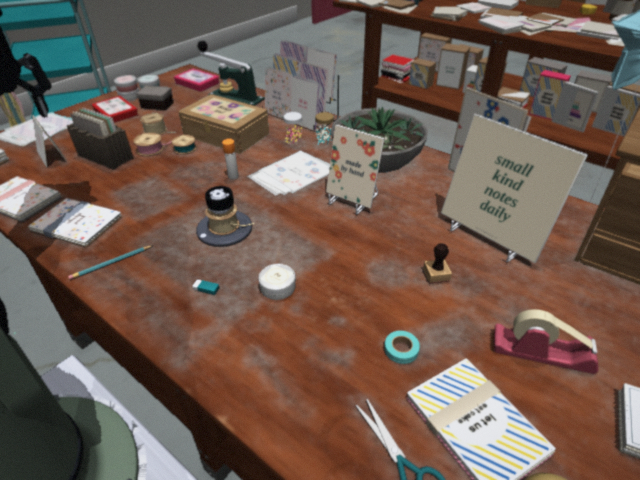

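Run:
```python
from h import *
t=cv2.imread("pics/t13.png");s=cv2.imread("pics/s13.png")
a=cv2.resize(t[255:291,184:220],(400,400),interpolation=cv2.INTER_CUBIC)
b=cv2.resize(s[178:218,200:240],(400,400),interpolation=cv2.INTER_CUBIC)
cv2.imwrite("pics/c13.png",np.hstack([a,b]))
m=np.zeros(t.shape[:2],np.uint8);m[255:291,184:217]=(t[255:291,184:217].max(2)<60)
cs,_=cv2.findContours(m,cv2.RETR_EXTERNAL,cv2.CHAIN_APPROX_NONE);c=max(cs,key=cv2.contourArea)
h=cv2.convexHull(c).reshape(-1,2)
print("ring",circ(plane("top",h,.091)))
# top rim leftmost/lower
p=proj("scene",[(.5155-.027*np.cos(.7),.2102-.027*np.sin(.7),z) for z in(.060,.065,.070)]);print((p-[200,178]+.5)*10)
```

```text
ring (array([0.51676624, 0.20782417]), np.float64(0.027662747328681882))
[[192.79032984 361.47754701]
 [188.98056376 341.25543322]
 [185.14405949 320.89351036]]
```

View pics/c13.png

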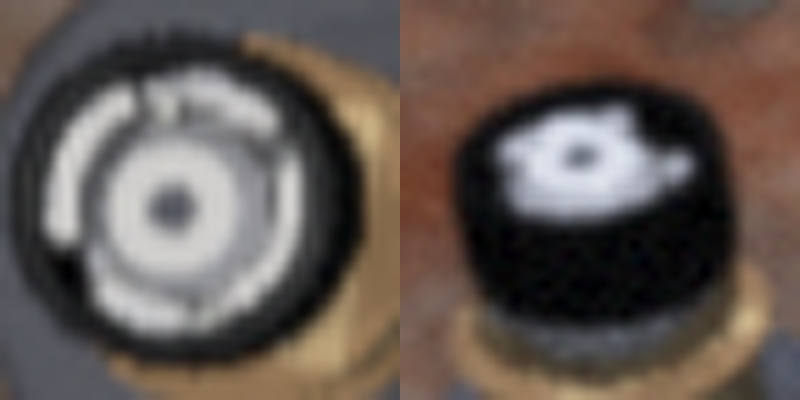

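```bash
python3 -c "
from workcell import bot
print(bot.job_done()); print(bot.observe()['clock'])"
```

```text
the job is handed in; nothing more can be done
None
the job is handed in; nothing more can be done
```

The ring is on the hub, turned to the stop and locked, and I handed the job in at about 18 s of the 72 s allowed.

**What I did:**
- I gripped the ring at 60 N and turned it from its 40° gap line to the hub's 17° lug line, both read from the top picture.
- It sank over the lugs without contact. I pressed it to about 59 mm and turned it clockwise until the stop showed, at about 80° of tool turn (moment 0.36 N m). I then backed off 3° and let it rise.

**Checks that agreed:**
- Lifting a little more at about 65 mm reversed the wrist force from +6 to −9 N, so the lugs were holding the ring. I then let go.
- The highest upward wrist force while the ring was on the stand was about 15 N, read between moves, against the 60 N limit.
- The last pictures show the ring level, with its gaps well away from the lugs and the lugs in the notches. The tape roll, candle tin and stamp look unmoved, and the arm is clear.

**Checks that disagreed:**
- The scene camera put the ring's underside 2 to 4 mm higher than the force and position readings did. That camera also read about 2 mm high earlier, so I trusted the force readings.
- The top camera put the ring's centre about 2 to 3 mm from my estimate of the hub's axis, against the 3 mm limit. The ring's lower edge biases that outline, and the hub's fit allows only about 1.5 mm.
- The stop came at about 80° of tool turn rather than 76°, which fits having entered the gaps up to 4° off centre.

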